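Riddle the worn balls from the mill charge and store the rest

TASK

First flip up the ring pull of the flush hatch in the storage box and lift the hatch by it, leaving it standing open, about upright. Then take the sieve and shake it over the reject tray until all four small worn balls have dropped through into the tray while the three big ones stay in the sieve, and tip the big balls into the storage box. Finally stand the empty sieve upright on the bench again and let go; leave the bottle, jar and cup where they are.

Things in the scene. Friction and masses are not known exactly. Their poses are not given: they have to be found in the camera images.
- store: Grey storage box fixed to the bench, 240 x 240 mm, 80 mm high; origin at the centre of its underside, z up. A central square well, 180 x 180 mm, 74 mm deep, is closed at the start by a flush hatch hinged along the well's +x side. Left or right of the sieve.
- hatch_hinge (a point): Middle of the hatch's hinge line, level with the box's top; the hinge line runs along this frame's y; the closed hatch extends 173 mm from here towards -x of this frame (axes as store).
- hatch (a joint): Aluminium hatch, 172 mm wide, 18 mm thick, 350 g: angle in rad, 0 closed and flush, pi/2 upright, stop at 1.8. Stiff hinge (0.2 N m): above about 0.9 it stays where it is left, lower it falls shut; upright its top edge is 253 mm above the bench. An open pull cup, 84 mm wide, 17 mm deep, is sunk in its upper face 60 to 160 mm from the hinge line; the ring pull lies in it.
- ring (a joint): Steel ring pull: angle in rad between it and the hatch, 0 lying in the cup, pi/2 square to the hatch, up to 3.0. It swings nearly freely and has no spring. Its pivot is 147 mm from the hatch hinge line and 6 mm below the hatch's upper face; lying down it points from its pivot towards the hatch hinge.
- ring_bar (a point): Middle of the ring pull's free bar, a round bar 8 mm thick and 58 mm long, parallel to the hatch hinge, 45 mm from the ring's pivot. Lying down its top is 2 mm below the hatch's upper face with 7 mm free beneath it; about 37 mm free towards the pivot and 38 mm towards the hatch hinge for a finger on each side.
- tray: Open grey plastic reject tray fixed to the bench, 212 x 212 mm outside, 50 mm high, 6 mm walls and floor; origin at the centre of its underside. On the other side of the sieve from the box.
- sieve_grip (a point): Grip of the loose steel hand sieve (200 g, 102 mm wide); point: its middle, 85 mm above the bench. A flat bar bridging the sieve: 12 mm thick, 102 mm long (along y), 30 mm deep, leaning back 30 degrees (upper edge towards -x), so a gripper square on it points down and 30 degrees towards +x. Axes: the sieve's, +x its front (at the start roughly to the robot's left), z up.
- sieve_pan (a point): Middle of the sieve's solid rear pan floor, 8 mm above the bench, 44 mm behind the grip (axes as sieve_grip). The pan is 60 mm long; its floor rises to the front by 7.6 degrees, so the balls lie against the rear wall while the sieve is level or tilted back. Side and rear walls are 45 mm high; open above.
- sieve_grate (a point): Centre of the grate, at the top of its bars, 8 mm above the bench, 19 mm in front of the grip, 65 mm long. 3 bars along x, 18 mm gaps. Tilted slowly forward by about 11 to 14 degrees, with a little shaking, the balls roll from the pan onto it (4 mm step down): small ones drop through, big ones stop where the bars climb; tilted quickly, big ones may run out.
- sieve_mouth (a point): Sieve's open front end, 32 mm above the bench and 90 mm in front of the grip. Between grate and mouth the bars climb at 32 degrees over 38 mm: the big balls roll out of the mouth only when the sieve is tilted forward well past 32 degrees.
- big0_center (a point): ceramic grinding ball, big, 26 mm, 55 g, white; point: its centre. Starts in the rear pan of the sieve.
- big1_center (a point): ceramic grinding ball, big, 26 mm, 55 g, white; point: its centre. Starts in the rear pan of the sieve.
- big2_center (a point): ceramic grinding ball, big, 26 mm, 55 g, white; point: its centre. Starts in the rear pan of the sieve.
- small0_center (a point): ceramic grinding ball, small (worn), 14 mm, 10 g, white; point: its centre. Starts in the rear pan of the sieve.
- small1_center (a point): ceramic grinding ball, small (worn), 14 mm, 10 g, white; point: its centre. Starts in the rear pan of the sieve.
- small2_center (a point): ceramic grinding ball, small (worn), 14 mm, 10 g, white; point: its centre. Starts in the rear pan of the sieve.
- small3_center (a point): ceramic grinding ball, small (worn), 14 mm, 10 g, white; point: its centre. Starts in the rear pan of the sieve.
- flask: Bystander: white bottle, 60 mm across, 170 mm high; origin under it.
- jar: Bystander: glass jar, 66 mm across, 90 mm high; origin under it.
- cup: Bystander: aluminium sample cup, 70 mm across, 70 mm high; origin under it.
Not all that is in view belongs to the job. There is more than one size of the part that bears sieve_grip; the job needs the smallest.

How it is judged (in metres and radians):
On the way, in this order (a step that is already met when the one before it is completed fails the run):
1. the ring pull is flipped up (more than 0.9 rad) while the hatch is still down (less than 0.6 rad) (value of joint ring above 0.9 rad and value of joint hatch below 0.6 rad), for 0.1 s.
2. the hatch stands open (more than 1.1 rad) and the three big balls are in the sieve (value of joint hatch above 1.1 rad and x of big0_center in the frame of sieve_grip between -0.08 and 0.09 m and y of big0_center in the frame of sieve_grip between -0.05 and 0.05 m and z of big0_center in the frame of sieve_grip between -0.085 and -0.025 m and x of big1_center in the frame of sieve_grip between -0.08 and 0.09 m and y of big1_center in the frame of sieve_grip between -0.05 and 0.05 m and z of big1_center in the frame of sieve_grip between -0.085 and -0.025 m and x of big2_center in the frame of sieve_grip between -0.08 and 0.09 m and y of big2_center in the frame of sieve_grip between -0.05 and 0.05 m and z of big2_center in the frame of sieve_grip between -0.085 and -0.025 m), for 0.2 s.
3. all four small balls lie in the tray while the three big ones are still in the sieve (x of small0_center in the frame of tray between -0.105 and 0.105 m and y of small0_center in the frame of tray between -0.105 and 0.105 m and z of small0_center in the frame of tray between 0 and 0.05 m and x of small1_center in the frame of tray between -0.105 and 0.105 m and y of small1_center in the frame of tray between -0.105 and 0.105 m and z of small1_center in the frame of tray between 0 and 0.05 m and x of small2_center in the frame of tray between -0.105 and 0.105 m and y of small2_center in the frame of tray between -0.105 and 0.105 m and z of small2_center in the frame of tray between 0 and 0.05 m and x of small3_center in the frame of tray between -0.105 and 0.105 m and y of small3_center in the frame of tray between -0.105 and 0.105 m and z of small3_center in the frame of tray between 0 and 0.05 m and x of big0_center in the frame of sieve_grip between -0.08 and 0.09 m and y of big0_center in the frame of sieve_grip between -0.05 and 0.05 m and z of big0_center in the frame of sieve_grip between -0.085 and -0.025 m and x of big1_center in the frame of sieve_grip between -0.08 and 0.09 m and y of big1_center in the frame of sieve_grip between -0.05 and 0.05 m and z of big1_center in the frame of sieve_grip between -0.085 and -0.025 m and x of big2_center in the frame of sieve_grip between -0.08 and 0.09 m and y of big2_center in the frame of sieve_grip between -0.05 and 0.05 m and z of big2_center in the frame of sieve_grip between -0.085 and -0.025 m), for 0.2 s.
4. the three big balls are in the storage box (x of big0_center in the frame of store between -0.09 and 0.09 m and y of big0_center in the frame of store between -0.09 and 0.09 m and z of big0_center in the frame of store between 0 and 0.06 m and x of big1_center in the frame of store between -0.09 and 0.09 m and y of big1_center in the frame of store between -0.09 and 0.09 m and z of big1_center in the frame of store between 0 and 0.06 m and x of big2_center in the frame of store between -0.09 and 0.09 m and y of big2_center in the frame of store between -0.09 and 0.09 m and z of big2_center in the frame of store between 0 and 0.06 m), for 0.2 s.
At the end, for the whole second after the job is handed in: Hatch open more than 1.1 rad; the four small balls inside the tray; the three big balls inside the storage box's well; the sieve upright (within 0.1 rad) and at rest on the bench (its grip 85 +- 10 mm above it) (all of step 4 and value of joint hatch above 1.1 rad and x of small0_center in the frame of tray between -0.105 and 0.105 m and y of small0_center in the frame of tray between -0.105 and 0.105 m and z of small0_center in the frame of tray between 0 and 0.05 m and x of small1_center in the frame of tray between -0.105 and 0.105 m and y of small1_center in the frame of tray between -0.105 and 0.105 m and z of small1_center in the frame of tray between 0 and 0.05 m and x of small2_center in the frame of tray between -0.105 and 0.105 m and y of small2_center in the frame of tray between -0.105 and 0.105 m and z of small2_center in the frame of tray between 0 and 0.05 m and x of small3_center in the frame of tray between -0.105 and 0.105 m and y of small3_center in the frame of tray between -0.105 and 0.105 m and z of small3_center in the frame of tray between 0 and 0.05 m and angle between sieve_grip's own z axis and vertical below 0.1 rad and height (world z) of sieve_grip between 0.075 and 0.095 m and linear speed of sieve below 0.02 m/s); the robot touches nothing.
It fails at once if the flask is moved more than 30 mm or tipped over (distance of flask from where it was at the start of the episode above 0.03 m or angle between flask's own z axis and vertical above 0.5 rad).
It fails at once if the jar is moved more than 30 mm or tipped over (distance of jar from where it was at the start of the episode above 0.03 m or angle between jar's own z axis and vertical above 0.5 rad).
It fails at once if the cup is moved more than 30 mm or tipped over (distance of cup from where it was at the start of the episode above 0.03 m or angle between cup's own z axis and vertical above 0.5 rad).
It also fails if it takes over 72 s, if anything falls off the work surface, if the arm or the gripper's body presses on something with over 40 N, if the wrist force passes 120 N, or if a joint passes its speed limit or range.

ROBOT

A 6-joint arm with a two-finger parallel gripper is mounted at the origin on the work surface. World frame = base frame: x ahead of the robot, y to its left, z up, the work surface at z = 0. Lengths are in mm, angles in rad, forces in N, time in s.
With the tool pointing down it reaches from about 350 to 775 mm from the base axis. Payload 7.3 kg.
Tool frame: the origin (TCP) lies between the finger pads; the fingertips stand 8 mm ahead of it and the grasp point (between the pads) lies 11 mm behind it; y points along the fingers, z is the direction in which the jaws open and shut, and the axes are right-handed (so a half turn about y gives the same grasp; the last joint's range is limited). The gripper opens to 92 mm and grips with 3 to 60 N. Pads are 19 mm wide; open, the fingers measure 130 mm over their backs; the gripper's body (75 mm by 190 mm) begins 47 mm behind the grasp point.
Start: joints at [1.121, 0.342, 1.524, -0, 1.275, -0.146], TCP at [157.038, 500.982, 234.741] pointing down, gripper open.
Joint ranges: [-2.53, 2.53], [-0.77, 2.02], [0.04, 2.7], [-1, 4.14], [0.28, 2.66], [-3.11, 3.11]. Speed limits (rad/s): [2.57, 2.57, 3.14, 3.14, 3.14, 3.14].

INTERFACE

Orientations are given as [roll, pitch, yaw] about the fixed x, y, z axes, in that order (R = Rz(yaw) Ry(pitch) Rx(roll)).
In Python, from plant import bot, vision, job gives the robot as it stands. The module is installed in compiled form; this text tells all that it offers.
- The arm moves only by the tool arm_command, never from a script. Its argument "deltas" is a list of rows, each a list of 4 numbers: the shift along the tool's x, y, z in m, then the turn about the tool's y in degrees. In form: [[x, y, z, twist], ...]. A call has 1 to 5 rows; each row shifts and turns the commanded pose from where the row before left it, along the tool's axes as they then stand; what a row does not reach is not made up. A row lasts 1/10 s, in which the tool goes at most 50 mm and 8.59 degrees, less where a joint would pass 70% of its speed; a pose out of reach is approached as far as the arm can. A call is refused whole if a number of a shift passes 0.05 or a number of a turn 8.59, either way. A call with a gripper value outside its range is refused whole. "claw" is the closure in counts, from 0 (fully open) to 255 (shut), set as the call begins (left out, the last holds). The fingers move at their own pace and stop on an object; the grip force is fixed at half the most. Time passes only in rows, so rows that do not move let the fingers close. It gives the time, the measured TCP pose, the force and the opening at its end, in the units of the state.
- bot.get_obs(): the state, without advancing time (a new reading comes with each control period).
- vision.capture(name): name is "scene" or "top" or "wrist"; returns a dict with "img" (480x640x3 uint8, red, green, blue), "camera_matrix" (3x3 intrinsics, pixels), "dist_coeffs" ([k1, k2, p1, p2, k3] as OpenCV has them; the pictures are not rectified), "world_to_cam" (4x4, takes a point from world to camera coordinates); the wrist camera has in their place "mount" (4x4, takes a point from camera to tool coordinates, whose origin is the TCP and whose axes are the tool frame's). Camera axes: x right, y down, z forward; pixel columns grow to the right and rows downward; lengths in mm; the calibration is good to about 2 mm. A picture is of the moment at which its call begins: read the wrist's pose just before it. There is no depth.
- job.close_job(): hands the job in, once; it reports no verdict.
Trained networks look in a picture, given as the dict that the camera call returned (one of the last four; its "shot" number tells which), for a name from the list of things; names that differ only in an ending like _2 or _b are one class to them, and where a whole thing is asked for, a point or a joint stands for the part that bears it (a point fixed in the world has none). Each returns a list of dicts, best first, with "confidence" (0 to 1); they miss things now and then, are a little off and sometimes report something else, mostly with a low value. They report only what shows in the picture. A call takes as long as a camera call. They do not tell look-alikes from the thing itself.
- vision.find_in(picture, name): "xyz" ([x, y, z] in mm, in the coordinates of the camera as it stood for that picture, good to about 4 mm: the middle of the surface that is visible of it).
- vision.regions_of(picture, name): "mask" (480x640 bool, what is visible of it).
The state is a dict: "time": time; "joint_positions": joint angles; "dq": joint speeds; "tau": joint torques, N m; "tool_pos": TCP position; "tcp_rot": TCP orientation; "contact_force": force on the tool from outside, world axes, zero at the start; "moment": the same for the moment, N m; "grip_width": finger opening in mm.
Only numpy, scipy, OpenCV 4.12 (cv2) and the standard library are available. Lean on these libraries where they do the work, as an engineer would, in place of code of your own. Each camera call takes 0.05 s, during which the arm holds its last target. There are 200 camera calls.

## Working session

There is one attempt and no reset: what is moved stays moved. The work goes in short steps, Python scripts to look and compute and a tool call to move; the robot and the scene stay as the last step left them, time stands still between calls to the robot, and variables do not carry over. Pictures are saved under pics/ and viewed, about 8 in all and at most 12, crops included, and the job is handed in when it is done.

Besides the shell and the picture viewer there is one more tool, called after "Emit:" as name(argument=value, ...) on one line, values as JSON. arm_command: Moves the arm, as the interface text tells. Its arguments: {"type":"object","properties":{"deltas":{"type":"array","items":{"type":"array","items":{"type":"number"}}},"claw":{"type":"number"}},"required":["deltas"]}

```bash
mkdir -p pics; ls
cat > h.py <<'E'
from plant import bot, vision, job
import numpy as np, cv2
from scipy.spatial.transform import Rotation as Rn
def Rt(o=None):
    o=o or bot.get_obs(); return Rn.from_euler('xyz',o['tcp_rot']).as_matrix(), np.array(o['tool_pos'])
def cap(n):
    R,t=Rt(); p=vision.capture(n)
    if n=='wrist':
        T=np.eye(4);T[:3,:3]=R;T[:3,3]=t; p['c2w']=T@np.array(p['mount'])
    else: p['c2w']=np.linalg.inv(np.array(p['world_to_cam']))
    return p
def find(p,name,k=3):
    return [(np.round((p['c2w']@np.r_[d['xyz'],1])[:3],1),round(d['confidence'],2)) for d in vision.find_in(p,name)[:k]]
def pix(p,X):
    W=np.linalg.inv(p['c2w']); r,_=cv2.Rodrigues(W[:3,:3])
    return cv2.projectPoints(np.array(X,float).reshape(-1,3),r,W[:3,3],np.array(p['camera_matrix']),np.array(p['dist_coeffs']))[0].reshape(-1,2)
def ray(p,uv,z):
    "world points on plane z of pixels"
    n=cv2.undistortPoints(np.array(uv,float).reshape(-1,1,2),np.array(p['camera_matrix']),np.array(p['dist_coeffs'])).reshape(-1,2)
    d=(p['c2w'][:3,:3]@np.c_[n,np.ones(len(n))].T).T; c=p['c2w'][:3,3]
    return c+d*((z-c[2])/d[:,2])[:,None]
def save(p,f): cv2.imwrite('pics/'+f,cv2.cvtColor(p['img'],cv2.COLOR_RGB2BGR))
E
python3 - <<'E'
from h import *
o=bot.get_obs()
for k,v in o.items(): print(k,np.round(v,3))
print(Rt()[0].round(3))
for n in('scene','top'):
    p=cap(n); save(p,n+'0.png'); print(n,p['c2w'][:3].round(2).tolist())
    for nm in ['store','ring_bar','hatch_hinge','tray','sieve_grip','sieve_pan','sieve_mouth','flask','jar','cup']:
        print(nm,[(a.tolist(),c) for a,c in find(p,nm,4)])
E
```

```text
pics
time 0.0
joint_positions [ 1.121  0.343  1.525  0.     1.275 -0.146]
dq [-0.002 -0.001  0.001 -0.    -0.001  0.001]
tau [ -0.    -43.124 -24.422   0.072   0.056  -0.   ]
tool_pos [156.85  500.608 234.049]
tcp_rot [-1.572  0.    -0.304]
contact_force [ 0.04   0.332 -0.673]
moment [ 0.007 -0.053  0.001]
grip_width 91.345
[[ 0.954 -0.001  0.299]
 [-0.299 -0.001  0.954]
 [-0.    -1.    -0.002]]
scene [[-0.78, 0.55, -0.31, 787.0], [0.63, 0.67, -0.4, 418.45], [-0.01, -0.5, -0.87, 984.93]]
store [([553.1, -287.3, 78.7], 0.68), ([779.1, -113.1, 106.9], 0.53)]
ring_bar [([512.1, -313.1, 77.2], 0.48)]
hatch_hinge [([553.4, -284.8, 80.3], 0.66)]
tray [([616.7, -0.0, 33.7], 0.7), ([510.8, 303.7, 7.2], 0.62)]
sieve_grip [([342.5, 15.5, 24.2], 0.9), ([616.4, 1.1, 28.2], 0.8)]
sieve_pan [([345.4, 19.4, 32.9], 0.95), ([171.9, -312.9, 35.8], 0.79), ([614.7, -3.1, 31.6], 0.6)]
sieve_mouth [([612.6, -3.2, 32.1], 0.95), ([343.8, 22.7, 30.1], 0.71), ([173.9, -319.8, 39.8], 0.68)]
flask [([779.3, -112.3, 108.5], 0.88), ([507.9, -314.2, 79.0], 0.66)]
jar [([614.8, -73.3, 24.1], 0.66), ([765.5, 147.3, 89.7], 0.58)]
cup [([789.7, -3.7, 41.6], 0.7)]
top [[0.0, -0.99, 0.11, 373.52], [-1.0, -0.01, -0.03, 8.34], [0.03, -0.11, -0.99, 1116.16]]
store [([540.2, -307.0, 81.5], 0.94)]
ring_bar [([503.9, -308.1, 77.8], 0.65)]
hatch_hinge [([637.3, -66.4, 25.7], 0.66), ([534.4, -315.5, 78.1], 0.63)]
tray [([509.0, 312.6, 1.9], 0.67)]
sieve_grip [([165.0, -320.9, 35.9], 0.69), ([334.1, 32.4, 13.1], 0.59), ([609.8, -6.2, 27.4], 0.56)]
sieve_pan [([340.2, 31.0, 12.0], 0.93), ([612.5, -8.0, 30.1], 0.83), ([165.9, -323.6, 40.8], 0.71), ([542.3, -316.5, 79.5], 0.54)]
sieve_mouth [([163.9, -325.6, 39.4], 0.87), ([336.0, 32.0, 15.3], 0.84), ([613.6, -11.2, 27.2], 0.62)]
flask [([762.8, -123.8, 111.0], 0.56)]
jar [([749.8, 138.7, 89.3], 0.78)]
cup [([802.2, 12.1, 35.0], 0.83)]
```

View pics/top0.png

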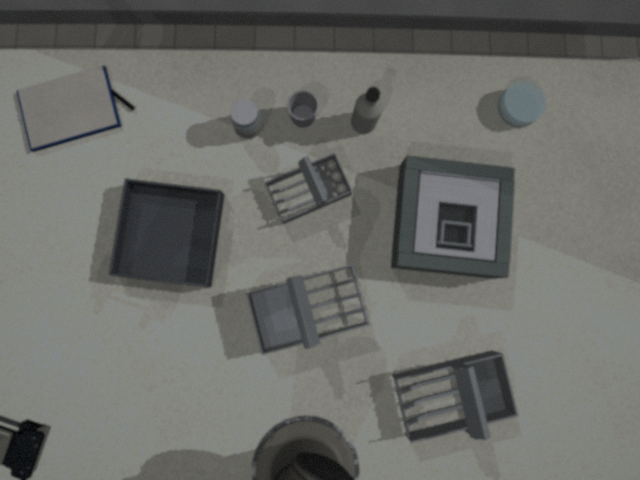

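View pics/scene0.png

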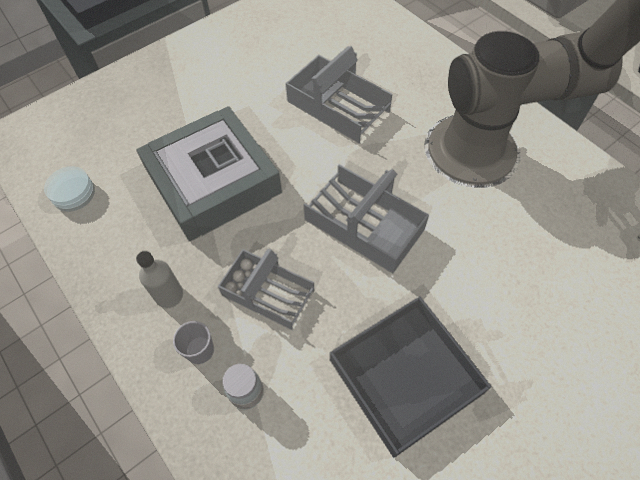

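```bash
cat >> h.py <<'E'
def zang(): R,_=Rt(); return np.degrees(np.arctan2(R[1,2],R[0,2]))
def plan(way,start=None,za=None,smax=.048):
    """way: list of (x,y,z[,zangle deg]) world mm; prints rows; tool pointing down; returns nothing"""
    R,t=Rt(); p=np.array(start if start is not None else t,float); a=zang() if za is None else za
    rows=[]
    for w in way:
        b=w[3] if len(w)>3 else a
        d=np.array(w[:3])-p; n=int(max(1,np.ceil(np.linalg.norm(d)/1000/smax),np.ceil(abs(b-a)/8.5)))
        for i in range(n):
            c=np.radians(a); X=np.array([np.sin(c),-np.cos(c),0]);Z=np.array([np.cos(c),np.sin(c),0])
            v=d/n/1000; rows.append([round(v@X,3),round(-v[2],3),round(v@Z,3),round(-(b-a)/n,1)])
            a+=(b-a)/n
            b=w[3] if len(w)>3 else a
            # keep increments uniform
            if len(w)>3: a=a
        p=np.array(w[:3],float)
    for i in range(0,len(rows),5): print(rows[i:i+5])
E
python3 - <<'E'
import re
s=open('h.py').read()
i=s.index("        for i in range(n):\n            c=np")
j=s.index("        p=np.array(w[:3],float)")
s=s[:i]+"""        for i in range(n):
            c=np.radians(a+(b-a)*i/n); X=np.array([np.sin(c),-np.cos(c),0]);Z=np.array([np.cos(c),np.sin(c),0])
            v=d/n/1000; rows.append([round(v@X,3),round(-v[2],3),round(v@Z,3),round(-(b-a)/n,1)])
        a=b
"""+s[j:]
open('h.py','w').write(s)
E
python3 - <<'E'
from h import *
plan([(430,300,290,40),(500,-20,300,0)])
p=cap('wrist'); print(np.array(p['mount']).round(2).tolist(), p['c2w'][:3].round(2).tolist())
E
```

```text
[[np.float64(0.04), np.float64(-0.007), np.float64(-0.014), np.float64(4.1)], [np.float64(0.041), np.float64(-0.007), np.float64(-0.011), np.float64(4.1)], [np.float64(0.042), np.float64(-0.007), np.float64(-0.008), np.float64(4.1)], [np.float64(0.042), np.float64(-0.007), np.float64(-0.005), np.float64(4.1)], [np.float64(0.042), np.float64(-0.007), np.float64(-0.002), np.float64(4.1)]]
[[np.float64(0.042), np.float64(-0.007), np.float64(0.001), np.float64(4.1)], [np.float64(0.042), np.float64(-0.007), np.float64(0.004), np.float64(4.1)], [np.float64(0.042), np.float64(-0.007), np.float64(0.007), np.float64(4.1)], [np.float64(0.041), np.float64(-0.001), np.float64(-0.022), 5.7], [np.float64(0.043), np.float64(-0.001), np.float64(-0.017), 5.7]]
[[np.float64(0.045), np.float64(-0.001), np.float64(-0.013), 5.7], [np.float64(0.046), np.float64(-0.001), np.float64(-0.009), 5.7], [np.float64(0.047), np.float64(-0.001), np.float64(-0.004), 5.7], [np.float64(0.047), np.float64(-0.001), np.float64(0.001), 5.7], [np.float64(0.046), np.float64(-0.001), np.float64(0.005), 5.7]]
[[-0.0, 0.95, 0.3, -82.31], [0.0, -0.3, 0.95, -148.89], [1.0, 0.0, 0.0, 0.92], [0.0, 0.0, 0.0, 1.0]] [[0.3, 0.91, 0.29, 78.77], [0.95, -0.28, -0.09, 526.47], [-0.0, 0.3, -0.95, 383.64]]
```

Emit:
arm_command(deltas=[[0.04,-0.007,-0.012,4],[0.042,-0.007,-0.009,4],[0.042,-0.007,-0.006,4],[0.042,-0.007,-0.003,4],[0.042,-0.007,0,4]])

```text
time: 1.65
tool_pos: [334.2, 383.0, 270.2]
tcp_rot: [-1.57, -0.0, -0.656]
contact_force: [-0.0, 0.6, 0.0]
grip_width: 91.8
```

Emit:
arm_command(deltas=[[0.042,-0.007,0.003,4],[0.042,-0.007,0.006,4],[0.042,-0.007,0.009,4],[0.04,0,0.005,5.7],[0.04,0,0.005,5.7]], claw=175)

```text
time: 2.15
tool_pos: [497.8, 255.9, 290.8]
tcp_rot: [-1.57, 0.0, -1.065]
contact_force: [0.6, 0.1, 0.2]
grip_width: 56.3
```

Emit:
arm_command(deltas=[[0.04,0,0.01,5.7],[0.045,0,0.015,5.7],[0.045,0,0.02,5.7],[0.045,0,0.02,5.7],[0.02,0,0.01,5.7]])

```text
time: 2.65
tool_pos: [632.1, 92.5, 289.8]
tcp_rot: [-1.571, -0.001, -1.566]
contact_force: [-0.0, 0.2, 0.2]
grip_width: 28.9
```

```bash
sed -i 's/round(v@X,3),round(-v\[2\],3),round(v@Z,3),round(-(b-a)\/n,1)/float(round(q,3)) for q in (v@X,-v[2],v@Z,-(b-a)\/n)/' h.py
python3 - <<'E'
from h import *
print(Rt(),zang(),bot.get_obs()['grip_width'],bot.get_obs()['joint_positions'])
p=cap('wrist'); save(p,'w1.png')
for n in ['sieve_grip','sieve_pan','sieve_mouth','big0_center','small0_center']: print(n,[(a.tolist(),c) for a,c in find(p,n,4)])
E
```

```text
(array([[ 4.71685548e-03, -2.01094131e-04,  9.99988855e-01],
       [-9.99988394e-01, -9.82325883e-04,  4.71665576e-03],
       [ 9.81366443e-04, -9.99999497e-01, -2.05725286e-04]]), array([632.14154239,  92.47029106, 289.84822842])) 0.2702454763428337 28.92592792906072 [ 2.58551159e-02  5.31561697e-01  1.07309343e+00 -9.77351694e-04
  1.53716396e+00  2.11713167e-02]
sieve_grip [([617.1, 9.3, 25.9], 0.93), ([348.0, 31.5, 21.2], 0.72), ([797.3, 7.4, 45.3], 0.41)]
sieve_pan [([349.9, 31.7, 20.0], 0.77), ([617.0, 5.7, 28.4], 0.69)]
sieve_mouth [([616.5, 6.2, 26.7], 0.83), ([349.2, 31.1, 17.8], 0.81), ([661.9, -46.1, 30.9], 0.58)]
big0_center []
small0_center [([496.0, 251.2, 4.8], 0.17)]
```

View pics/w1.png

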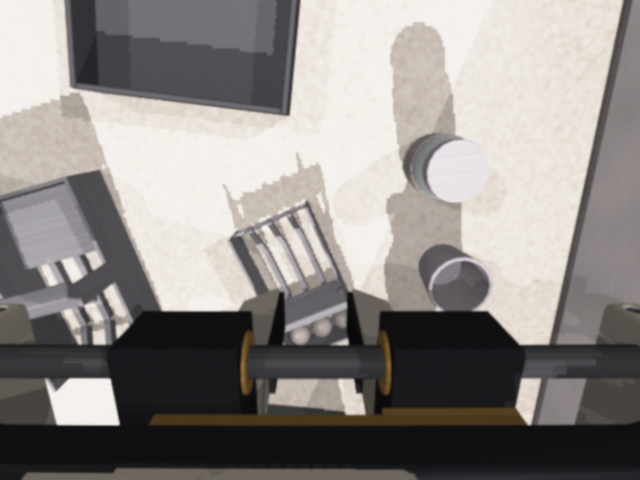

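Emit:
arm_command(deltas=[[0.045,0.01,-0.008,0],[0.045,0.01,-0.008,0],[0,0,0,0]])

```text
time: 3.25
tool_pos: [613.7, 3.0, 269.8]
tcp_rot: [-1.573, -0.002, -1.561]
contact_force: [0.4, 1.6, 0.1]
grip_width: 28.6
```

Run:
```python
from h import *
print(Rt()[1])
p=cap('wrist'); im=p['img'][120:330,180:460]; im=cv2.resize(im,None,fx=2.8,fy=2.8,interpolation=cv2.INTER_CUBIC)
cv2.imwrite('pics/w2.png',im[:,:,::-1]); np.savez('w2.npz',c2w=p['c2w'],K=p['camera_matrix'],D=p['dist_coeffs'])
print(p['camera_matrix'])
for n in ['sieve_grip','sieve_pan','sieve_mouth','big0_center','small0_center']: print(n,[(a.tolist(),c) for a,c in find(p,n,4)])
m=vision.regions_of(p,'sieve_grip')
for d in m[:3]:
    ys,xs=np.nonzero(d['mask']); print(d['confidence'],xs.min(),xs.max(),ys.min(),ys.max())
```

```text
[613.66655265   2.95943237 269.76925391]
[[373.84437592   0.         315.33910266]
 [  0.         373.84437592 245.23483195]
 [  0.           0.           1.        ]]
sieve_grip [([610.3, -7.9, 37.4], 0.98), ([358.6, 22.2, 29.1], 0.65)]
sieve_pan [([363.6, 20.9, 28.1], 0.76), ([610.8, -3.2, 41.0], 0.7)]
sieve_mouth [([364.7, 24.0, 27.6], 0.78), ([610.4, -6.6, 38.5], 0.55)]
big0_center [([666.3, -52.0, 27.5], 0.94)]
small0_center [([657.4, -31.9, 22.2], 0.62), ([609.6, -6.5, 40.0], 0.36), ([618.3, -60.1, 17.9], 0.19)]
0.83 0 174 76 333
0.72 446 535 172 245
0.58 238 385 119 301
```

View pics/w2.png

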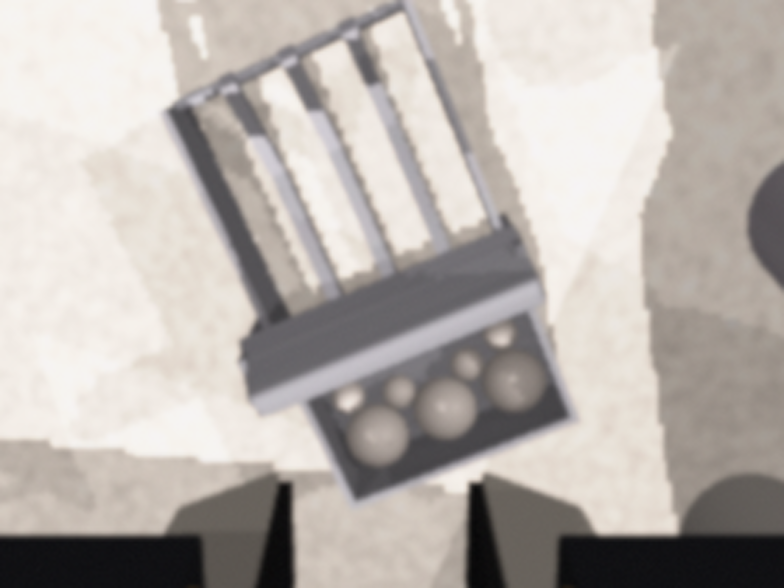

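Emit:
arm_command(deltas=[[0.045,0.005,-0.015,0.5],[0.045,0.005,-0.015,0.5],[0.045,0.01,-0.015,0.5],[0.045,0.01,-0.015,0.5],[0.045,0.01,-0.015,0.5]])

```text
time: 4.1
tool_pos: [538.9, -219.2, 230.7]
tcp_rot: [-1.57, -0.0, -1.601]
contact_force: [1.8, -0.2, -0.1]
grip_width: 28.9
```

Emit:
arm_command(deltas=[[0.045,0.01,-0.015,0.5],[0.04,0.01,-0.015,0],[0,0.01,0,0],[0,0,0,0]])

```text
time: 4.5
tool_pos: [505.6, -301.9, 199.2]
tcp_rot: [-1.573, 0.002, -1.612]
contact_force: [-0.2, 0.8, 0.4]
grip_width: 28.7
```

Run:
```python
from h import *
print(Rt()[1],zang())
p=cap('wrist'); save(p,'w3.png')
for n in ['store','ring_bar','ring','hatch']: print(n,[(a.tolist(),c) for a,c in find(p,n,2)])
for d in vision.regions_of(p,'ring_bar')[:2]:
    ys,xs=np.nonzero(d['mask']); print(d['confidence'],xs.min(),xs.max(),ys.min(),ys.max(),len(xs))
```

```text
[ 505.58388161 -301.89719866  199.21690513] -2.3717545682836314
store [([542.0, -269.0, 80.2], 0.75)]
ring_bar [([508.7, -309.7, 75.6], 0.58)]
ring [([508.5, -314.3, 77.6], 0.69), ([546.0, -271.9, 80.1], 0.44)]
hatch [([545.2, -292.2, 79.6], 0.78), ([546.3, -271.4, 79.9], 0.44)]
0.73 285 356 210 298 2445
```

View pics/w3.png

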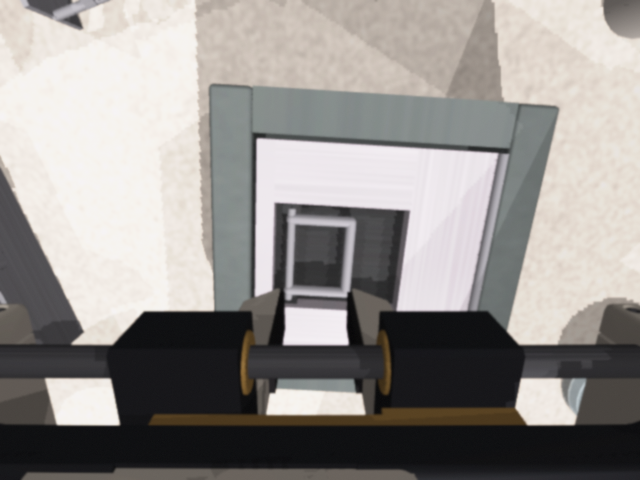

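Run:
```python
from h import *
p=cap('wrist')
print(ray(p,[(352,220),(347,293),(290,212),(287,296)],75).round(1))
q=ray(p,[(212,85),(556,105),(257,137),(504,150)],80); print(q.round(1))
for a,b in((0,1),(2,3)): d=q[b]-q[a]; print(np.degrees(np.arctan2(d[1],d[0])),np.linalg.norm(d))
```

```text
[[ 534.9 -286.3   75. ]
 [ 530.4 -346.5   75. ]
 [ 488.4 -278.4   75. ]
 [ 482.  -347.3   75. ]]
[[ 441.6 -188.8   80. ]
 [ 674.1 -209.7   80. ]
 [ 468.9 -223.4   80. ]
 [ 641.8 -238.4   80. ]]
-5.130444960628541 233.49125875892054
-4.974180965688849 173.59608941300365
```

Run:
```python
from h import *
plan([(532.5,-316.5,130,-5),(532.5,-316.5,78)],smax=.04)
```

```text
[[0.007, 0.036, 0.013, 1.399], [0.007, 0.036, 0.013, 1.399], [0.0, 0.026, 0.0, 0.0], [0.0, 0.026, 0.0, 0.0]]
```

Emit:
arm_command(deltas=[[0.007,0.036,0.013,1.3],[0.007,0.036,0.013,1.3],[0,0,0,0]])

```text
time: 5.15
tool_pos: [530.2, -316.0, 123.8]
tcp_rot: [-1.578, 0.005, -1.656]
contact_force: [-1.3, -0.5, 0.1]
grip_width: 28.7
```

Emit:
arm_command(deltas=[[0,0.02,0,0],[0,0.02,0,0],[0,0.012,0,0],[0,0,0,0]])

```text
time: 5.55
tool_pos: [530.8, -316.9, 76.3]
tcp_rot: [-1.572, 0.001, -1.656]
contact_force: [1.2, 0.5, 0.0]
grip_width: 28.6
```

Emit:
arm_command(deltas=[[0,0.001,0.001,0],[0,0,0,0],[0,0,0,0],[0,0,0,0]], claw=255)

```text
time: 5.95
tool_pos: [530.0, -317.7, 76.7]
tcp_rot: [-1.576, 0.0, -1.656]
contact_force: [-10.5, 0.4, 8.9]
grip_width: 6.7
```

Emit:
arm_command(deltas=[[0,-0.014,-0.002,0],[0,-0.0125,-0.0065,0],[0,-0.01,-0.01,0],[0,-0.0065,-0.0125,0],[0,-0.001,-0.013,0]])

```text
time: 6.45
tool_pos: [492.3, -314.2, 124.3]
tcp_rot: [-1.559, -0.003, -1.657]
contact_force: [6.7, 5.3, 10.7]
grip_width: 6.9
```

Emit:
arm_command(deltas=[[0,0,0,0],[0,0,0,0]])

```text
time: 6.65
tool_pos: [491.2, -314.1, 124.1]
tcp_rot: [-1.562, -0.002, -1.657]
contact_force: [3.4, 5.2, 12.5]
grip_width: 7.1
```

Emit:
arm_command(deltas=[[0,-0.023,0.001,0],[0,-0.0225,0.0045,0],[0,-0.0215,0.008,0],[0,0,0,0]])

```text
time: 7.05
tool_pos: [504.3, -315.2, 190.7]
tcp_rot: [-1.564, -0.002, -1.656]
contact_force: [2.0, 1.2, -1.0]
grip_width: 6.6
```

Run:
```python
from h import *
print(bot.get_obs()['contact_force'],bot.get_obs()['grip_width'])
p=cap('wrist'); save(p,'w4.png')
```

```text
[ 1.98122926  1.18483121 -1.02533844] 6.613113303952211
```

View pics/w4.png

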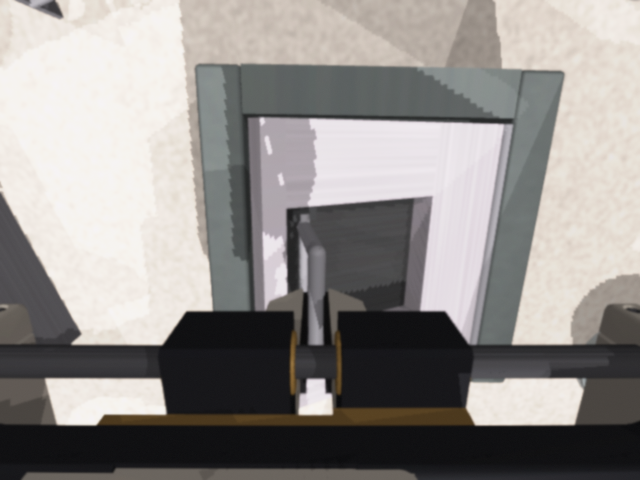

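Emit:
arm_command(deltas=[[0,-0.02,0.011,0],[0,-0.018,0.0145,0],[0,-0.0155,0.017,0],[0,-0.013,0.019,0],[0,-0.0095,0.021,0]])

```text
time: 7.6
tool_pos: [583.0, -322.9, 262.5]
tcp_rot: [-1.574, -0.001, -1.657]
contact_force: [-3.0, -4.0, 1.2]
grip_width: 7.1
```

Emit:
arm_command(deltas=[[0,-0.0065,0.022,0],[0,-0.0015,0.012,0],[0,0,0,0]])

```text
time: 7.9
tool_pos: [618.4, -326.4, 270.5]
tcp_rot: [-1.57, -0.002, -1.657]
contact_force: [-1.9, -4.7, 4.2]
grip_width: 6.7
```

Run:
```python
from h import *
print(bot.get_obs()['contact_force'],bot.get_obs()['grip_width'])
p=cap('scene'); im=p['img'][40:300,60:400]; cv2.imwrite('pics/s1.png',cv2.resize(im,None,fx=2.2,fy=2.2)[:,:,::-1])
```

```text
[-1.92086399 -4.72584596  4.17394224] 6.683560837677509
```

View pics/s1.png

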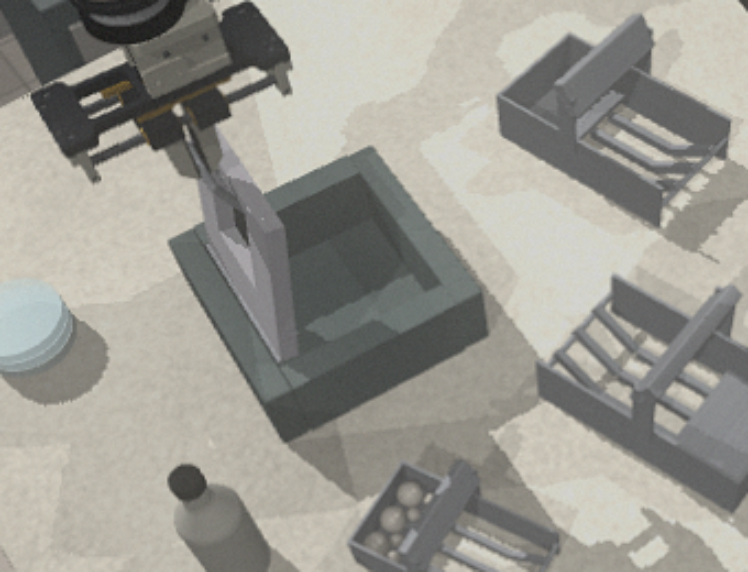

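Emit:
arm_command(deltas=[[0,0,0,0],[0,0,0,0],[0,-0.02,0,0],[0,-0.04,0,0],[0,-0.04,0,0]], claw=160)

```text
time: 8.45
tool_pos: [617.3, -324.1, 370.7]
tcp_rot: [-1.574, 0.003, -1.656]
contact_force: [1.3, -2.1, -0.2]
grip_width: 33.8
```

Emit:
arm_command(deltas=[[0.016,0,0.037,0],[0.016,0,0.037,0],[0.016,0,0.037,0]])

```text
time: 8.75
tool_pos: [686.1, -361.9, 358.4]
tcp_rot: [-1.552, -0.007, -1.656]
contact_force: [42.2, -24.7, 15.5]
grip_width: 34.4
```

Emit:
arm_command(deltas=[[0.016,0,0.037,0],[0.016,0,0.037,0],[0.016,0,0.037,0],[0,0,0,0]])

```text
time: 9.15
tool_pos: [723.0, -382.5, 317.5]
tcp_rot: [-1.494, -0.031, -1.657]
contact_force: [0.5, 0.9, -0.6]
grip_width: 34.1
```

Run:
```python
from h import *
o=bot.get_obs();R,t=Rt(o); print(t.round(1),R.round(3).tolist(),np.round(o['joint_positions'],3), o['grip_width'])
```

```text
[ 723.  -382.5  317.5] [[-0.086, 0.074, 0.994], [-0.996, -0.038, -0.084], [0.031, -0.997, 0.077]] [-0.584  1.028  0.041  0.01   1.99  -0.494] 34.0847480003811
```

Emit:
arm_command(deltas=[[-0.016,0,-0.037,0],[-0.016,0,-0.037,0],[-0.016,0,-0.037,0],[0,0,0,0]])

```text
time: 9.55
tool_pos: [648.5, -342.3, 313.9]
tcp_rot: [-1.503, -0.026, -1.657]
contact_force: [-0.1, -0.2, -0.5]
grip_width: 34.3
```

Run:
```python
from h import *
o=bot.get_obs();R,t=Rt(o); print(t.round(1),R.round(3).tolist(),np.round(o['joint_positions'],3), o['grip_width'])
```

```text
[ 648.5 -342.3  313.9] [[-0.086, 0.065, 0.994], [-0.996, -0.032, -0.084], [0.026, -0.997, 0.067]] [-0.594  0.696  0.722  0.01   1.652 -0.508] 34.32086946170973
```

Run:
```python
from h import *
z=np.load('w2.npz'); p={'c2w':z['c2w'],'camera_matrix':z['K'],'dist_coeffs':z['D']}
def c(u): return [(180+a/2.8,120+b/2.8) for a,b in u]
L={'upfront':([(250,393),(538,282)],101,-2.3),'uprear':([(262,412),(543,300)],95,-12.7),'mouth':([(168,108),(405,3)],32,90),'rear':([(355,500),(575,418)],45,-76)}
for k,(u,h,off) in L.items():
    q=ray(p,c(u),h); d=q[1]-q[0]; az=np.degrees(np.arctan2(d[1],d[0])); m=q.mean(0)
    f=np.array([np.cos(np.radians(az+90)),np.sin(np.radians(az+90)),0])
    print(k,q.round(1).tolist(),'len',np.linalg.norm(d).round(1),'front az',round(az+90,1),'grip est',(m-off*f).round(1))
plan([(600,0,320,40),(460,386,320,80),(104,591,330,112),(-282,530,340,112)])
```

```text
upfront [[571.5, -29.4, 101.0], [662.2, 8.4, 101.0]] len 98.3 front az 112.6 grip est [616.   -8.4 101. ]
uprear [[574.5, -38.2, 95.0], [665.1, 1.1, 95.0]] len 98.7 front az 113.5 grip est [614.8  -6.9  95. ]
mouth [[535.8, 54.6, 32.0], [620.7, 91.6, 32.0]] len 92.6 front az 113.5 grip est [614.2  -9.4  32. ]
rear [[604.3, -93.8, 45.0], [688.2, -58.4, 45.0]] len 91.1 front az 112.9 grip est [616.7  -6.1  45. ]
[[-0.042, -0.001, -0.01, -5.603], [-0.043, -0.001, -0.005, -5.603], [-0.043, -0.001, -0.001, -5.603], [-0.043, -0.001, 0.003, -5.603], [-0.043, -0.001, 0.007, -5.603]]
[[-0.042, -0.001, 0.011, -5.603], [-0.04, -0.001, 0.015, -5.603], [-0.039, -0.001, 0.019, -5.603], [-0.043, -0.0, 0.016, -4.444], [-0.042, -0.0, 0.019, -4.444]]
[[-0.04, -0.0, 0.022, -4.444], [-0.038, -0.0, 0.025, -4.444], [-0.036, -0.0, 0.028, -4.444], [-0.034, -0.0, 0.031, -4.444], [-0.031, -0.0, 0.033, -4.444]]
[[-0.029, -0.0, 0.036, -4.444], [-0.026, -0.0, 0.038, -4.444], [-0.043, -0.001, 0.016, -3.556], [-0.042, -0.001, 0.018, -3.556], [-0.041, -0.001, 0.021, -3.556]]
[[-0.039, -0.001, 0.023, -3.556], [-0.038, -0.001, 0.026, -3.556], [-0.036, -0.001, 0.028, -3.556], [-0.034, -0.001, 0.03, -3.556], [-0.032, -0.001, 0.032, -3.556]]
[[-0.03, -0.001, 0.034, -3.556], [-0.042, -0.001, 0.01, 0.0], [-0.042, -0.001, 0.01, 0.0], [-0.042, -0.001, 0.01, 0.0], [-0.042, -0.001, 0.01, 0.0]]
[[-0.042, -0.001, 0.01, 0.0], [-0.042, -0.001, 0.01, 0.0], [-0.042, -0.001, 0.01, 0.0], [-0.042, -0.001, 0.01, 0.0], [-0.042, -0.001, 0.01, 0.0]]
```

Emit:
arm_command(deltas=[[-0.042,0,-0.01,-5.6],[-0.043,0,-0.005,-5.6],[-0.043,0,0,-5.6],[-0.043,0,0.003,-5.6],[-0.043,0,0.007,-5.6]])

```text
time: 10.05
tool_pos: [626.7, -131.6, 307.8]
tcp_rot: [-1.513, -0.07, -1.166]
contact_force: [1.0, 0.8, 0.1]
grip_width: 34.2
```

Emit:
arm_command(deltas=[[-0.042,0,0.011,-5.6],[-0.04,0,0.015,-5.6],[-0.039,0,0.019,-5.6],[-0.043,0,0.016,-4.4],[-0.042,0,0.019,-4.4]])

```text
time: 10.55
tool_pos: [577.4, 82.9, 294.8]
tcp_rot: [-1.549, -0.087, -0.719]
contact_force: [1.2, 1.1, 0.2]
grip_width: 33.9
```

Emit:
arm_command(deltas=[[-0.04,0,0.022,-4.4],[-0.038,0,0.025,-4.4],[-0.036,0,0.028,-4.4],[-0.034,0,0.031,-4.4],[-0.031,0,0.033,-4.4]])

```text
time: 11.05
tool_pos: [501.0, 297.5, 280.0]
tcp_rot: [-1.583, -0.089, -0.333]
contact_force: [1.3, 0.2, -0.3]
grip_width: 34.4
```

Emit:
arm_command(deltas=[[-0.029,0,0.036,-4.4],[-0.026,0,0.038,-4.4],[-0.043,0,0.016,-3.6],[-0.042,0,0.018,-3.6],[-0.041,0,0.021,-3.6]])

```text
time: 11.55
tool_pos: [351.5, 453.2, 261.3]
tcp_rot: [-1.612, -0.079, 0.009]
contact_force: [1.0, -0.7, -0.2]
grip_width: 34.1
```

Emit:
arm_command(deltas=[[-0.039,0,0.023,-3.6],[-0.038,0,0.026,-3.6],[-0.036,0,0.028,-3.6],[-0.034,0,0.03,-3.6],[-0.032,0,0.032,-3.6]])

```text
time: 12.05
tool_pos: [155.7, 567.6, 241.4]
tcp_rot: [-1.634, -0.062, 0.324]
contact_force: [0.2, 0.5, -0.5]
grip_width: 34.3
```

Emit:
arm_command(deltas=[[-0.03,0,0.034,-3.6],[-0.042,0,0.01,0],[-0.042,0,0.01,0],[-0.042,0,0.01,0],[-0.042,0,0.01,0]])

```text
time: 12.55
tool_pos: [-53.7, 563.5, 224.8]
tcp_rot: [-1.637, -0.058, 0.384]
contact_force: [0.4, 0.3, -0.3]
grip_width: 34.1
```

Emit:
arm_command(deltas=[[-0.042,0,0.01,0],[-0.042,0,0.01,0],[-0.042,0,0.01,0],[-0.042,0,0.01,0],[0,0,0,0]])

```text
time: 13.05
tool_pos: [-227.3, 536.5, 211.9]
tcp_rot: [-1.638, -0.056, 0.39]
contact_force: [0.6, 0.2, 0.4]
grip_width: 34.0
```

```bash
cat >> h.py <<'E'
def st():
    o=bot.get_obs();R,t=Rt(o); y=R[:,1]
    print('t',round(o['time'],2),'pos',t.round(1),'r',round(np.hypot(*t[:2])),'q',np.degrees(o['joint_positions']).round(1),'w',round(o['grip_width'],1),'tilt',np.degrees(np.arccos(-y[2])).round(2),'az',np.degrees(np.arctan2(y[1],y[0])).round(1),'zaz',zang().round(1),'z',R[:,2].round(3),'F',np.round(o['contact_force'],1))
E
python3 -c "
from h import *
st()"
```

```text
t 13.05 pos [-227.3  536.5  211.9] r 583 q [107.3  29.   76.3  -3.6  78.3  -4.1] w 34.0 tilt 4.99 az -28.1 zaz 112.1 z [-0.375  0.924 -0.067] F [0.6 0.2 0.4]
```

Emit:
arm_command(deltas=[[-0.004,-0.03,0.04,0],[-0.004,-0.03,0.04,0],[-0.004,-0.03,0.04,0],[-0.004,-0.03,0.04,0],[-0.004,-0.01,0.03,0]])

```text
time: 13.55
tool_pos: [-307.4, 691.5, 316.7]
tcp_rot: [-1.633, -0.058, 0.384]
contact_force: [-0.2, 1.9, -0.1]
grip_width: 34.5
```

Emit:
arm_command(deltas=[[-0.004,-0.01,0.03,0],[-0.004,-0.01,0.03,0],[-0.004,-0.01,0.03,0],[-0.004,-0.01,0.03,0],[-0.004,-0.01,0.03,0]])

```text
time: 14.05
tool_pos: [-339.2, 728.3, 307.0]
tcp_rot: [-1.547, -0.055, 0.384]
contact_force: [-0.6, 0.2, -0.5]
grip_width: 34.2
```

```bash
python3 -c "
from h import *
st()"
```

```text
t 14.05 pos [-339.2  728.3  307. ] r 803 q [110.7  59.7   2.2  -3.5 116.7  -2.9] w 34.2 tilt 3.43 az 45.1 zaz 112.1 z [-0.376  0.926  0.023] F [-0.6  0.2 -0.5]
```

Emit:
arm_command(deltas=[[-0.004,-0.03,0.05,0],[-0.004,-0.03,0.05,0],[-0.004,-0.03,0.05,0],[-0.004,-0.03,0.05,0],[-0.004,-0.03,0.05,0]])

```text
time: 14.55
tool_pos: [-358.0, 747.2, 354.2]
tcp_rot: [-1.393, -0.047, 0.385]
contact_force: [0.6, 0.3, 0.1]
grip_width: 34.0
```

```bash
python3 -c "
from h import *
st()"
```

```text
t 14.55 pos [-358.   747.2  354.2] r 829 q [111.2  56.6   2.1  -2.7 111.   -2.2] w 34.0 tilt 10.54 az 97.4 zaz 112.5 z [-0.377  0.909  0.177] F [0.6 0.3 0.1]
```

Emit:
arm_command(deltas=[[-0.03,-0.03,0.05,0],[-0.03,-0.03,0.05,0],[-0.03,-0.03,0.05,0],[-0.02,-0.03,0.05,0],[-0.02,-0.03,0.05,0]])

```text
time: 15.05
tool_pos: [-438.8, 720.1, 411.1]
tcp_rot: [-1.246, -0.03, 0.391]
contact_force: [0.7, 1.4, 0.2]
grip_width: 34.6
```

```bash
python3 -c "
from h import *
st()"
```

```text
t 15.05 pos [-438.8  720.1  411.1] r 843 q [117.3  53.1   2.1  -3.3 106.3   3.2] w 34.6 tilt 18.7 az 107.3 zaz 113.0 z [-0.37   0.872  0.319] F [0.7 1.4 0.2]
```

Emit:
arm_command(deltas=[[-0.02,-0.03,0.05,0],[-0.02,-0.03,0.05,0],[-0.02,-0.03,0.05,0],[0,0,0,0],[0,0.02,-0.04,0]])

```text
time: 15.55
tool_pos: [-463.0, 701.9, 443.9]
tcp_rot: [-1.15, -0.016, 0.394]
contact_force: [-0.7, 2.2, -0.0]
grip_width: 34.1
```

```bash
cat >> h.py <<'E'
def planw(way,smax=.048,start=None):
    "world-frame straight moves with fixed tool orientation; way: (x,y,z,twist_total)"
    R,t=Rt(); p=np.array(t if start is None else start,float); T=0
    for w in way:
        d=np.array(w[:3],float)-p; tw=w[3] if len(w)>3 else 0
        n=int(max(1,np.ceil(np.linalg.norm(d)/1000/smax),np.ceil(abs(tw)/8.5)))
        rows=[]
        for i in range(n):
            Q=R@Rn.from_rotvec([0,np.radians(T+tw*i/n),0]).as_matrix()
            rows.append([float(round(q,3)) for q in Q.T@(d/n/1000)]+[round(tw/n,2)])
        T+=tw; p=np.array(w[:3],float)
        print(w); [print(' ',rows[i:i+5]) for i in range(0,n,5)]
E
python3 -c "
from h import *
st()
planw([(104,580,330),(460,380,320),(600,80,300),(617,-8,240)])"
```

```text
t 15.55 pos [-463.   701.9  443.9] r 841 q [119.6  45.6  14.3  -3.7  96.2   5.6] w 34.1 tilt 24.15 az 110.5 zaz 113.0 z [-0.356  0.84   0.409] F [-0.7  2.2 -0. ]
(104, 580, 330)
  [[0.037, -0.002, -0.027, 0.0], [0.037, -0.002, -0.027, 0.0], [0.037, -0.002, -0.027, 0.0], [0.037, -0.002, -0.027, 0.0], [0.037, -0.002, -0.027, 0.0]]
  [[0.037, -0.002, -0.027, 0.0], [0.037, -0.002, -0.027, 0.0], [0.037, -0.002, -0.027, 0.0], [0.037, -0.002, -0.027, 0.0], [0.037, -0.002, -0.027, 0.0]]
  [[0.037, -0.002, -0.027, 0.0], [0.037, -0.002, -0.027, 0.0], [0.037, -0.002, -0.027, 0.0]]
(460, 380, 320)
  [[0.028, -0.013, -0.033, 0.0], [0.028, -0.013, -0.033, 0.0], [0.028, -0.013, -0.033, 0.0], [0.028, -0.013, -0.033, 0.0], [0.028, -0.013, -0.033, 0.0]]
  [[0.028, -0.013, -0.033, 0.0], [0.028, -0.013, -0.033, 0.0], [0.028, -0.013, -0.033, 0.0], [0.028, -0.013, -0.033, 0.0]]
(600, 80, 300)
  [[0.002, -0.017, -0.044, 0.0], [0.002, -0.017, -0.044, 0.0], [0.002, -0.017, -0.044, 0.0], [0.002, -0.017, -0.044, 0.0], [0.002, -0.017, -0.044, 0.0]]
  [[0.002, -0.017, -0.044, 0.0], [0.002, -0.017, -0.044, 0.0]]
(617, -8, 240)
  [[-0.006, 0.006, -0.035, 0.0], [-0.006, 0.006, -0.035, 0.0], [-0.006, 0.006, -0.035, 0.0]]
```

Emit:
arm_command(deltas=[[0.037,-0.002,-0.027,0],[0.037,-0.002,-0.027,0],[0.037,-0.002,-0.027,0],[0.037,-0.002,-0.027,0],[0.037,-0.002,-0.027,0]], claw=140)

```text
time: 16.05
tool_pos: [-249.4, 656.0, 402.5]
tcp_rot: [-1.157, -0.017, 0.394]
contact_force: [0.9, 0.8, 0.8]
grip_width: 41.4
```

Emit:
arm_command(deltas=[[0.037,-0.002,-0.027,0],[0.037,-0.002,-0.027,0],[0.037,-0.002,-0.027,0],[0.037,-0.002,-0.027,0],[0.037,-0.002,-0.027,0]])

```text
time: 16.55
tool_pos: [-29.1, 609.7, 360.5]
tcp_rot: [-1.156, -0.017, 0.394]
contact_force: [0.3, 1.4, -0.4]
grip_width: 41.2
```

Emit:
arm_command(deltas=[[0.037,-0.002,-0.027,0],[0.037,-0.002,-0.027,0],[0.037,-0.002,-0.027,0],[0.028,-0.013,-0.033,0],[0.028,-0.013,-0.033,0]])

```text
time: 17.05
tool_pos: [182.1, 537.6, 333.2]
tcp_rot: [-1.157, -0.016, 0.394]
contact_force: [0.8, 0.3, 0.2]
grip_width: 41.0
```

Emit:
arm_command(deltas=[[0.028,-0.013,-0.033,0],[0.028,-0.013,-0.033,0],[0.028,-0.013,-0.033,0],[0.028,-0.013,-0.033,0],[0.028,-0.013,-0.033,0]])

```text
time: 17.55
tool_pos: [379.4, 427.6, 329.2]
tcp_rot: [-1.156, -0.017, 0.394]
contact_force: [0.1, 0.4, 0.1]
grip_width: 41.2
```

Emit:
arm_command(deltas=[[0.028,-0.013,-0.033,0],[0.028,-0.013,-0.033,0],[0.002,-0.017,-0.044,0],[0.002,-0.017,-0.044,0],[0.002,-0.017,-0.044,0]])

```text
time: 18.05
tool_pos: [517.5, 254.9, 320.6]
tcp_rot: [-1.156, -0.016, 0.394]
contact_force: [0.1, 0.5, 0.1]
grip_width: 41.6
```

Emit:
arm_command(deltas=[[0.002,-0.017,-0.044,0],[0.002,-0.017,-0.044,0],[0.002,-0.017,-0.044,0],[0.002,-0.017,-0.044,0],[0,0,0,0]])

```text
time: 18.55
tool_pos: [598.7, 80.2, 310.4]
tcp_rot: [-1.157, -0.014, 0.388]
contact_force: [-0.1, 0.3, -0.5]
grip_width: 41.0
```

```bash
python3 -c "
from h import *
st()
planw([(631.5,-51,188)],smax=.03)
p=cap('wrist')
for n in ['sieve_grip','sieve_pan']: print(n,[(a.tolist(),c) for a,c in find(p,n,4)])
"
```

```text
t 18.55 pos [598.7  80.2 310.4] r 604 q [ -10.1   31.1   61.3   20.6   99.5 -121.2] w 41.0 tilt 23.7 az 110.3 zaz 112.6 z [-0.352  0.846  0.402] F [-0.1  0.3 -0.5]
(631.5, -51, 188)
  [[-0.003, 0.008, -0.025, 0.0], [-0.003, 0.008, -0.025, 0.0], [-0.003, 0.008, -0.025, 0.0], [-0.003, 0.008, -0.025, 0.0], [-0.003, 0.008, -0.025, 0.0]]
  [[-0.003, 0.008, -0.025, 0.0], [-0.003, 0.008, -0.025, 0.0]]
sieve_grip [([389.5, 85.2, 33.4], 0.7), ([620.9, -15.8, 30.2], 0.66)]
sieve_pan [([393.5, 86.0, 34.0], 0.96)]
```

Emit:
arm_command(deltas=[[-0.003,0.008,-0.025,0],[-0.003,0.008,-0.025,0],[-0.003,0.008,-0.025,0],[-0.003,0.008,-0.025,0],[-0.003,0.008,-0.025,0]])

```text
time: 19.2
tool_pos: [621.8, -8.4, 225.3]
tcp_rot: [-1.157, -0.017, 0.397]
contact_force: [-0.9, 1.2, 0.0]
grip_width: 41.2
```

Emit:
arm_command(deltas=[[-0.003,0.008,-0.025,0],[-0.003,0.008,-0.025,0],[0,0,0,0],[0,0,0,0]])

```text
time: 19.6
tool_pos: [631.9, -46.5, 190.9]
tcp_rot: [-1.156, -0.017, 0.396]
contact_force: [0.3, 0.3, -1.1]
grip_width: 41.2
```

```bash
python3 -c "
from h import *
st()
p=cap('wrist'); save(p,'w5.png')
R,t=Rt(); print('grip from TCP in tool',(R.T@(np.array([615.5,-7.7,85])-t)).round(1))
for n in ['sieve_grip']: print(n,[(a.tolist(),c) for a,c in find(p,n,4)])
"
```

```text
t 19.6 pos [631.9 -46.5 190.9] r 634 q [ -19.9   40.9   62.1   17.9   92.8 -134.4] w 41.2 tilt 23.81 az 110.5 zaz 113.1 z [-0.359  0.842  0.403] F [ 0.3  0.3 -1.1]
grip from TCP in tool [ -2.4 114.5  -4.4]
sieve_grip [([621.3, -17.7, 20.1], 0.91), ([391.4, 78.4, 35.2], 0.89)]
```

View pics/w5.png

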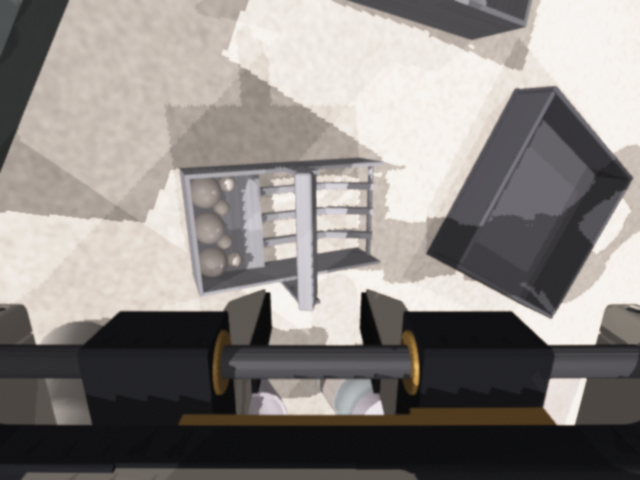

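Emit:
arm_command(deltas=[[-0.002,0.03,-0.004,0],[0,0.03,0,0],[0,0.025,0,0],[0,0.02,0,0],[0,0.015,0,0]])

```text
time: 20.2
tool_pos: [614.5, -4.8, 79.2]
tcp_rot: [-1.156, -0.017, 0.397]
contact_force: [0.3, 1.0, 0.1]
grip_width: 41.7
```

Emit:
arm_command(deltas=[[0,0,0,0]])

```text
time: 20.3
tool_pos: [613.7, -4.6, 78.5]
tcp_rot: [-1.155, -0.015, 0.397]
contact_force: [0.2, -0.4, -0.0]
grip_width: 41.2
```

```bash
python3 -c "
from h import *
st()
R,t=Rt(); print('grip from TCP in tool',(R.T@(np.array([615.5,-7.7,85])-t)).round(1))
"
```

```text
t 20.3 pos [613.7  -4.6  78.5] r 614 q [ -17.    44.4   74.2   19.1   77.3 -136.9] w 41.2 tilt 23.86 az 110.8 zaz 113.1 z [-0.36   0.841  0.404] F [ 0.2 -0.4 -0. ]
grip from TCP in tool [ 0.5 -7.4 -0.7]
```

Emit:
arm_command(deltas=[[0,0,0,0],[0,0,0,0],[0,0,0,0],[0,0,0,0]], claw=255)

```text
time: 20.7
tool_pos: [615.3, -7.1, 79.7]
tcp_rot: [-1.157, -0.018, 0.395]
contact_force: [0.6, 1.3, 4.7]
grip_width: 14.1
```

```bash
python3 -c "
from h import *
st()
planw([(613.7,-4.6,88)],smax=.003)
planw([(613.7,-4.6,188)],smax=.02)
"
```

```text
t 20.7 pos [615.3  -7.1  79.7] r 615 q [ -17.2   44.3   74.    19.1   77.3 -136.9] w 14.1 tilt 23.72 az 110.3 zaz 113.1 z [-0.359  0.843  0.402] F [0.6 1.3 4.7]
(613.7, -4.6, 88)
  [[-0.0, -0.002, 0.002, 0.0], [-0.0, -0.002, 0.002, 0.0], [-0.0, -0.002, 0.002, 0.0]]
(613.7, -4.6, 188)
  [[0.0, -0.016, 0.008, 0.0], [0.0, -0.016, 0.008, 0.0], [0.0, -0.016, 0.008, 0.0], [0.0, -0.016, 0.008, 0.0], [0.0, -0.016, 0.008, 0.0]]
  [[0.0, -0.016, 0.008, 0.0]]
```

Emit:
arm_command(deltas=[[0,-0.003,0.001,0],[0,-0.003,0.001,0],[0,-0.004,0.002,0],[0,-0.005,0.002,0],[0,-0.007,0.003,0]])

```text
time: 21.2
tool_pos: [614.5, -7.7, 102.8]
tcp_rot: [-1.156, -0.016, 0.395]
contact_force: [-1.1, -0.2, -4.2]
grip_width: 11.8
```

Emit:
arm_command(deltas=[[0,-0.01,0.004,0],[0,-0.01,0.004,0],[0,-0.005,0.002,0],[0,0,0,0]])

```text
time: 21.6
tool_pos: [615.2, -8.7, 131.0]
tcp_rot: [-1.158, -0.019, 0.395]
contact_force: [0.7, 0.2, -3.8]
grip_width: 11.6
```

```bash
python3 -c "
from h import *
st()
p=cap('wrist'); save(p,'w6.png')
for n in ['big0_center','small0_center']: print(n,[(a.tolist(),c) for a,c in find(p,n,7)])
p=cap('scene'); save(p,'s6.png')
"
```

```text
t 21.6 pos [615.2  -8.7 131. ] r 615 q [ -17.3   41.2   71.5   18.7   82.7 -135.1] w 11.6 tilt 23.68 az 110.2 zaz 113.1 z [-0.359  0.843  0.401] F [ 0.7  0.2 -3.8]
big0_center [([499.5, 302.0, 11.5], 0.62), ([599.5, -31.5, 66.8], 0.6)]
small0_center []
```

View pics/w6.png

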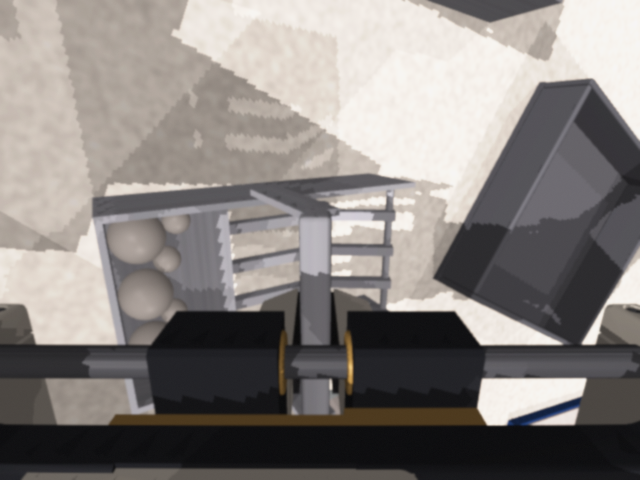

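```bash
python3 -c "
from h import *
p=cap('top')
q=ray(p,[(127,180),(223,191),(211,287),(111,275)],50); print(q.round(0),q.mean(0).round(1))
print(find(p,'tray'))
c=q.mean(0); f=np.array([-.39,.92])
tx,ty=c[:2]-8*f; print(tx,ty)
planw([(615,-9,195),(tx,ty,195),(tx,ty,145)],smax=.025)
"
```

```text
[[619. 392.  50.]
 [597. 183.  50.]
 [390. 204.  50.]
 [414. 416.  50.]] [504.7 298.8  50. ]
[(array([532.9, 337.1,   3.7]), 0.83)]
507.8512020288682 291.4124121822905
(615, -9, 195)
  [[0.0, -0.02, 0.009, 0.0], [0.0, -0.02, 0.009, 0.0], [0.0, -0.02, 0.009, 0.0]]
(np.float64(507.8512020288682), np.float64(291.4124121822905), 195)
  [[0.001, 0.01, 0.022, 0.0], [0.001, 0.01, 0.022, 0.0], [0.001, 0.01, 0.022, 0.0], [0.001, 0.01, 0.022, 0.0], [0.001, 0.01, 0.022, 0.0]]
  [[0.001, 0.01, 0.022, 0.0], [0.001, 0.01, 0.022, 0.0], [0.001, 0.01, 0.022, 0.0], [0.001, 0.01, 0.022, 0.0], [0.001, 0.01, 0.022, 0.0]]
  [[0.001, 0.01, 0.022, 0.0], [0.001, 0.01, 0.022, 0.0], [0.001, 0.01, 0.022, 0.0]]
(np.float64(507.8512020288682), np.float64(291.4124121822905), 145)
  [[-0.0, 0.023, -0.01, 0.0], [-0.0, 0.023, -0.01, 0.0]]
```

Emit:
arm_command(deltas=[[0,-0.009,0.004,0],[0,-0.018,0.008,0],[0,-0.018,0.008,0],[0,-0.009,0.004,0],[0,0.0025,0.0055,0]])

```text
time: 22.4
tool_pos: [612.2, -3.7, 190.4]
tcp_rot: [-1.159, -0.02, 0.394]
contact_force: [0.3, 0.3, -3.9]
grip_width: 12.0
```

Emit:
arm_command(deltas=[[0,0.005,0.011,0],[0.001,0.0075,0.0165,0],[0.001,0.01,0.022,0],[0.001,0.01,0.022,0],[0.001,0.01,0.022,0]])

```text
time: 22.9
tool_pos: [573.9, 95.1, 186.3]
tcp_rot: [-1.155, -0.014, 0.395]
contact_force: [0.6, 0.4, -4.2]
grip_width: 11.7
```

Emit:
arm_command(deltas=[[0.001,0.01,0.022,0],[0.001,0.01,0.022,0],[0.001,0.01,0.022,0],[0.001,0.01,0.022,0],[0.001,0.01,0.022,0]])

```text
time: 23.4
tool_pos: [531.7, 208.4, 185.0]
tcp_rot: [-1.155, -0.014, 0.396]
contact_force: [0.5, 0.4, -2.8]
grip_width: 11.5
```

Emit:
arm_command(deltas=[[0.001,0.0087,0.019,0],[0.001,0.0075,0.0165,0],[0.0005,0.0062,0.0137,0],[0.0005,0.005,0.011,0],[0,0.0037,0.0082,0]])

```text
time: 23.9
tool_pos: [506.7, 278.1, 184.9]
tcp_rot: [-1.156, -0.016, 0.396]
contact_force: [-0.5, 0.4, -3.1]
grip_width: 11.8
```

Emit:
arm_command(deltas=[[0,0.0025,0.0055,0],[0,0.001,0.0027,0],[0,0,0,0]])

```text
time: 24.2
tool_pos: [504.1, 285.4, 185.3]
tcp_rot: [-1.156, -0.017, 0.395]
contact_force: [-0.9, 0.3, -4.6]
grip_width: 12.2
```

```bash
python3 -c "
from h import *
st()
planw([(508,291,145)],smax=.015)
"
```

```text
t 24.2 pos [504.1 285.4 185.3] r 579 q [   9.4   28.5   85.9   24.6   72.1 -112.4] w 12.2 tilt 23.76 az 110.4 zaz 113.1 z [-0.359  0.842  0.403] F [-0.9  0.3 -4.6]
(508, 291, 145)
  [[0.002, 0.013, -0.004, 0.0], [0.002, 0.013, -0.004, 0.0], [0.002, 0.013, -0.004, 0.0]]
```

Emit:
arm_command(deltas=[[0.001,0.013,-0.005,0],[0.001,0.013,-0.005,0],[0.002,0.011,-0.003,0],[0,0,0,0]])

```text
time: 24.6
tool_pos: [506.2, 289.7, 143.6]
tcp_rot: [-1.155, -0.012, 0.395]
contact_force: [-0.6, -0.6, -3.7]
grip_width: 12.0
```

Emit:
arm_command(deltas=[[0,0,0,3],[0,0,0,5],[0,0,0,5],[0,0,0,5],[0,0,0,5]])

```text
time: 25.1
tool_pos: [507.4, 290.0, 146.4]
tcp_rot: [-1.18, 0.144, 0.022]
contact_force: [0.3, 0.3, -3.6]
grip_width: 11.4
```

Emit:
arm_command(deltas=[[0,0,0,5],[0,0,0,5],[0,0,0,5],[0,0,0,2],[0,0,0,0]])

```text
time: 25.6
tool_pos: [507.4, 290.0, 146.4]
tcp_rot: [-1.235, 0.248, -0.257]
contact_force: [1.0, -0.3, -4.7]
grip_width: 11.7
```

```bash
python3 -c "
from h import *
st()
p=cap('wrist'); save(p,'w7.png')
for n in ['big0_center','small0_center']: print(n,[(a.tolist(),c) for a,c in find(p,n,7)])
p=cap('top'); save(p,'t7.png')
for n in ['big0_center','small0_center']: print(n,[(a.tolist(),c) for a,c in find(p,n,7)])
"
```

```text
t 25.6 pos [507.4 290.  146.4] r 584 q [  9.8  31.3  87.7  25.4  67.7 -74.2] w 11.7 tilt 23.77 az 110.4 zaz 70.3 z [0.319 0.892 0.319] F [ 1.  -0.3 -4.7]
big0_center [([495.1, 214.1, 100.6], 0.77)]
small0_center []
big0_center [([478.0, 367.4, 87.2], 0.21)]
small0_center [([799.8, 14.7, 33.3], 0.48)]
```

Emit:
arm_command(deltas=[[0,0,0,5],[0,0,0,5],[0,0,0,0],[0,0,0,-6],[0,0,0,-6]])

```text
time: 26.4
tool_pos: [507.3, 290.0, 146.3]
tcp_rot: [-1.225, 0.234, -0.217]
contact_force: [-0.4, -0.2, -3.3]
grip_width: 11.5
```

Emit:
arm_command(deltas=[[0,0,0,-6],[0,0,0,-6],[0,0,0,-6],[0,0,0,-6],[0,0,0,-6]])

```text
time: 26.9
tool_pos: [507.1, 290.0, 146.3]
tcp_rot: [-1.158, 0.037, 0.274]
contact_force: [-1.0, 0.6, -4.1]
grip_width: 12.0
```

Emit:
arm_command(deltas=[[0,0,0,-6],[0,0,0,-6],[0,0,0,-6],[0,0,0,-6],[0,0,0,-6]])

```text
time: 27.4
tool_pos: [507.1, 289.9, 146.3]
tcp_rot: [-1.19, -0.17, 0.757]
contact_force: [0.1, 0.5, -3.5]
grip_width: 11.6
```

Emit:
arm_command(deltas=[[0,0,0,-6],[0,0,0,-6],[0,0,0,-6],[0,0,0,-6],[0,0,0,0]])

```text
time: 27.9
tool_pos: [507.2, 290.0, 146.3]
tcp_rot: [-1.287, -0.307, 1.16]
contact_force: [0.4, -0.1, -3.9]
grip_width: 11.9
```

```bash
python3 -c "
from h import *
st()
p=cap('wrist'); save(p,'w8.png'); q=cap('scene'); save(q,'s8.png')
a=cv2.resize(cv2.imread('pics/w8.png')[100:420,:],(640,320)); b=cv2.resize(cv2.imread('pics/s8.png')[230:480,290:540],(280,280))
w7=cv2.resize(cv2.imread('pics/w7.png')[100:420],(520,280))
o=np.zeros((600,800,3),np.uint8); o[:320,:640]=a; o[320:,:520]=w7; o[320:,520:]=b; cv2.imwrite('pics/c8.png',o)
for n in ['big0_center','small0_center']: print(n,[(a.tolist(),c) for a,c in find(p,n,7)],[(a.tolist(),c) for a,c in find(q,n,7)])
"
```

```text
t 27.9 pos [507.2 290.  146.3] r 584 q [   9.8   31.3   87.8   25.3   67.7 -160.4] w 11.9 tilt 23.76 az 110.5 zaz 161.5 z [-0.914  0.305  0.267] F [ 0.4 -0.1 -3.9]
big0_center [([568.2, 262.6, 108.3], 0.86)] [([577.5, 259.0, 106.5], 0.73), ([563.0, -302.2, 78.6], 0.48), ([534.7, 309.8, 98.3], 0.22)]
small0_center [([521.4, 266.2, 88.6], 0.56)] []
```

View pics/c8.png

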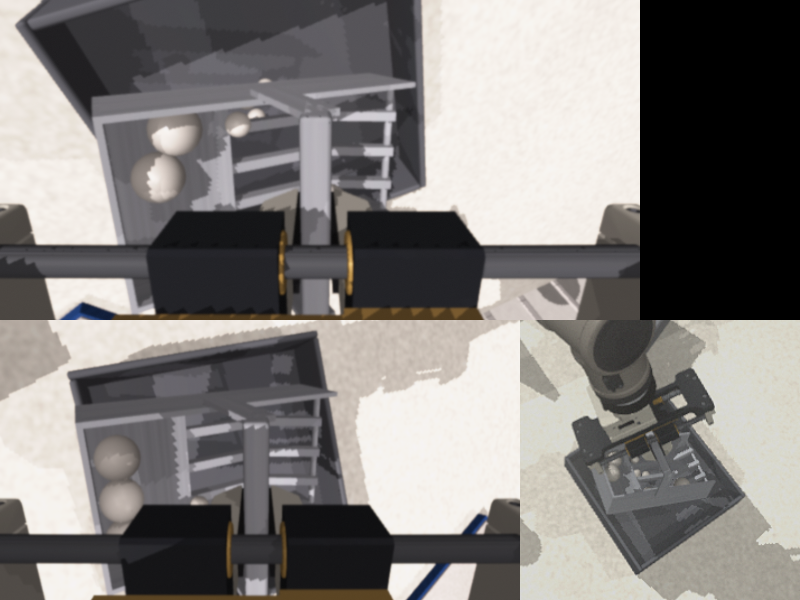

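Emit:
arm_command(deltas=[[0.003,0,0,0],[-0.006,0,0,0],[0.006,0,0,0],[-0.006,0,0,0],[0.003,0,0,0]])

```text
time: 28.7
tool_pos: [506.7, 289.4, 145.9]
tcp_rot: [-1.286, -0.305, 1.157]
contact_force: [-0.6, 0.2, -2.7]
grip_width: 11.9
```

Emit:
arm_command(deltas=[[0,0,0,6],[0,0,0,6],[0,0,0,6],[0,0,0,6],[0,0,0,6]])

```text
time: 29.2
tool_pos: [507.3, 290.1, 146.4]
tcp_rot: [-1.174, -0.126, 0.648]
contact_force: [-0.3, -0.7, -3.9]
grip_width: 11.9
```

Emit:
arm_command(deltas=[[0,0,0,6],[0,0,0,6],[0,0,0,6],[0,0,0,6],[0,0,0,6]])

```text
time: 29.7
tool_pos: [507.3, 290.1, 146.4]
tcp_rot: [-1.164, 0.083, 0.167]
contact_force: [0.2, -0.0, -3.5]
grip_width: 11.9
```

Emit:
arm_command(deltas=[[0,0,0,6],[0,0,0,6],[0,0,0,6],[0,0,0,6],[0,0,0,6]])

```text
time: 30.2
tool_pos: [507.4, 290.1, 146.4]
tcp_rot: [-1.254, 0.272, -0.33]
contact_force: [-1.0, 0.8, -4.0]
grip_width: 12.0
```

Emit:
arm_command(deltas=[[0,0,0,6],[0,0,0,3],[0.003,0,0,0],[-0.006,0,0,0],[0.003,0,0,0]])

```text
time: 30.7
tool_pos: [506.5, 290.4, 146.6]
tcp_rot: [-1.298, 0.317, -0.481]
contact_force: [-0.4, 0.2, -2.8]
grip_width: 12.0
```

```bash
python3 -c "
from h import *
st()
p=cap('wrist'); save(p,'w9.png'); q=cap('scene'); save(q,'s9.png')
for n in ['big0_center','small0_center']: print(n,[(a.tolist(),c) for a,c in find(p,n,7)],[(a.tolist(),c) for a,c in find(q,n,7)])
"
```

```text
t 30.7 pos [506.5 290.4 146.6] r 584 q [  9.9  31.3  87.8  25.4  67.7 -61.2] w 12.0 tilt 23.79 az 110.5 zaz 57.5 z [0.52  0.815 0.256] F [-0.4  0.2 -2.8]
big0_center [] [([552.9, 334.3, 4.7], 0.18)]
small0_center [] []
```

Emit:
arm_command(deltas=[[0,0,0,5],[0,0,0,4],[0.004,0,0,0],[-0.008,0,0,0],[0.004,0,0,-6]])

```text
time: 31.5
tool_pos: [506.2, 290.7, 146.8]
tcp_rot: [-1.314, 0.33, -0.532]
contact_force: [-0.9, 0.2, -3.5]
grip_width: 11.9
```

Emit:
arm_command(deltas=[[0,0,0,-7],[0,0,0,-7],[0,0,0,-7],[0,0,0,-7],[0,0,0,-7]])

```text
time: 32.0
tool_pos: [506.8, 290.3, 146.5]
tcp_rot: [-1.174, 0.127, 0.064]
contact_force: [-0.6, 0.5, -3.8]
grip_width: 11.7
```

Emit:
arm_command(deltas=[[0,0,0,-7],[0,0,0,-7],[0,0,0,-7],[0,0,0,-7],[0,0,0,-7]])

```text
time: 32.5
tool_pos: [506.7, 290.3, 146.5]
tcp_rot: [-1.171, -0.116, 0.626]
contact_force: [-0.9, -0.2, -4.1]
grip_width: 12.0
```

Emit:
arm_command(deltas=[[0,0,0,-7],[0,0,0,-7],[0,0,0,-7],[0,0,0,-7],[0,0,0,0]])

```text
time: 33.0
tool_pos: [506.8, 290.2, 146.5]
tcp_rot: [-1.266, -0.286, 1.09]
contact_force: [0.5, 0.1, -2.9]
grip_width: 12.0
```

Emit:
arm_command(deltas=[[0.004,0,0,0],[-0.008,0,0,0],[0.008,0,0,0],[-0.008,0,0,0],[0.004,0,0,0]])

```text
time: 33.5
tool_pos: [506.5, 289.2, 145.8]
tcp_rot: [-1.265, -0.284, 1.087]
contact_force: [-0.6, 1.0, -3.7]
grip_width: 11.9
```

```bash
python3 -c "
from h import *
st()
p=cap('wrist'); save(p,'w10.png'); q=cap('scene'); save(q,'s10.png')
for n in ['big0_center','small0_center']: print(n,[(a.tolist(),c) for a,c in find(p,n,7)],[(a.tolist(),c) for a,c in find(q,n,7)])
a=cv2.imread('pics/w10.png')[100:350,60:460]; b=cv2.imread('pics/s10.png')[300:460,330:490]
w=cv2.imread('pics/w9.png')[100:350,60:460]
o=np.zeros((500,800,3),np.uint8); o[:250,:400]=a; o[250:,:400]=w; o[:400,400:]=cv2.resize(b,(400,400),interpolation=cv2.INTER_CUBIC); cv2.imwrite('pics/c10.png',o)
"
```

```text
t 33.5 pos [506.5 289.2 145.8] r 583 q [   9.8   31.3   87.9   25.3   67.7 -156.2] w 11.9 tilt 23.75 az 110.7 zaz 157.3 z [-0.883  0.369  0.289] F [-0.6  1.  -3.7]
big0_center [([513.8, 305.5, 92.7], 0.95)] []
small0_center [([496.6, 249.9, 21.9], 0.54)] []
```

View pics/c10.png

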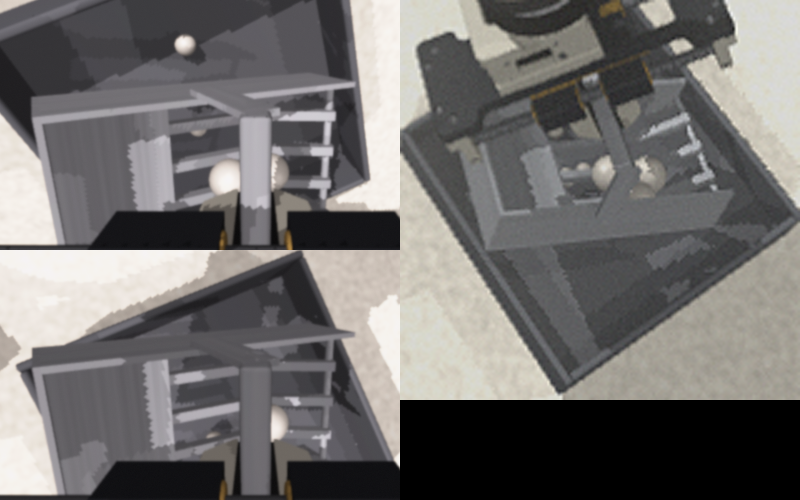

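```bash
python3 -c "
from h import *
st()
p=cap('wrist'); q=cap('scene'); save(p,'w11.png'); save(q,'s11.png')
for z in (13,75,90):
  print(z,'scene',ray(q,[(396,369),(402,367)],z).round(0).tolist(),'wrist',ray(p,[(258,230),(245,143)],z).round(0).tolist(),'bigs wrist',ray(p,[(60+226,100+180),(60+272,270)],z).round(0).tolist())
def blobs(im,name):
  g=cv2.cvtColor(im,cv2.COLOR_RGB2HSV); 
for n,im in(('w',p['img']),('s',q['img'])):
  for d in vision.regions_of(p if n=='w' else q,'small0_center')[:6]:
    ys,xs=np.nonzero(d['mask']); print(n,round(d['confidence'],2),xs.mean().round(),ys.mean().round(),len(xs))
"
```

```text
t 33.8 pos [507.2 290.  146.4] r 584 q [   9.8   31.3   87.8   25.4   67.7 -156.2] w 12.1 tilt 23.76 az 110.4 zaz 157.4 z [-0.884  0.368  0.288] F [-0.3  0.7 -3.7]
13 scene [[519.0, 283.0, 13.0], [508.0, 288.0, 13.0]] wrist [[525.0, 318.0, 13.0], [501.0, 253.0, 13.0]] bigs wrist [[528.0, 376.0, 13.0], [488.0, 391.0, 13.0]]
75 scene [[536.0, 292.0, 75.0], [525.0, 296.0, 75.0]] wrist [[516.0, 280.0, 75.0], [498.0, 231.0, 75.0]] bigs wrist [[518.0, 323.0, 75.0], [489.0, 334.0, 75.0]]
90 scene [[540.0, 294.0, 90.0], [530.0, 298.0, 90.0]] wrist [[514.0, 270.0, 90.0], [498.0, 226.0, 90.0]] bigs wrist [[516.0, 310.0, 90.0], [489.0, 321.0, 90.0]]
w 0.54 245.0 143.0 353
```

Emit:
arm_command(deltas=[[0.006,0,0.006,0],[-0.008,0,-0.008,4],[0.008,0,0.008,4],[-0.008,0,-0.008,4],[0.008,0,0.008,4]])

```text
time: 34.5
tool_pos: [505.9, 296.8, 149.0]
tcp_rot: [-1.2, -0.19, 0.812]
contact_force: [0.6, -0.1, -3.0]
grip_width: 11.6
```

Emit:
arm_command(deltas=[[-0.008,0,-0.008,6],[0.008,0,0.006,6],[-0.008,0,-0.008,6],[0.008,0,0.008,6],[-0.006,0,-0.006,4]])

```text
time: 35.0
tool_pos: [507.2, 290.6, 147.0]
tcp_rot: [-1.155, -0.004, 0.36]
contact_force: [-0.1, -1.0, -3.2]
grip_width: 12.1
```

Emit:
arm_command(deltas=[[0.008,0,0.008,6],[-0.008,0,-0.008,6],[0.008,0,0.006,6],[-0.008,0,-0.008,6],[0,0,0,6]])

```text
time: 35.5
tool_pos: [504.0, 288.2, 145.9]
tcp_rot: [-1.206, 0.203, -0.126]
contact_force: [0.3, 0.2, -3.5]
grip_width: 11.9
```

Emit:
arm_command(deltas=[[0.008,0,0.006,-6],[-0.008,0,-0.006,-6],[0.008,0,0.006,-6],[-0.008,0,-0.006,-6],[0,0,0,0]])

```text
time: 36.0
tool_pos: [505.3, 286.7, 145.1]
tcp_rot: [-1.158, 0.04, 0.268]
contact_force: [0.2, -0.9, -2.6]
grip_width: 12.0
```

```bash
python3 -c "
from h import *
st()
planw([(507,290,260)],smax=.03)
"
```

```text
t 36.0 pos [505.3 286.7 145.1] r 581 q [   9.5   31.2   88.3   25.4   67.5 -106.6] w 12.0 tilt 23.78 az 110.6 zaz 104.4 z [-0.227  0.887  0.401] F [ 0.2 -0.9 -2.6]
(507, 290, 260)
  [[-0.001, -0.026, 0.012, 0.0], [-0.001, -0.026, 0.012, 0.0], [-0.001, -0.026, 0.012, 0.0], [-0.001, -0.026, 0.012, 0.0]]
```

Emit:
arm_command(deltas=[[0,-0.013,0.006,0],[0,-0.026,0.012,0],[0,-0.026,0.012,0],[0,-0.026,0.012,0],[0,-0.013,0.006,0]])

```text
time: 36.5
tool_pos: [510.8, 290.7, 263.9]
tcp_rot: [-1.158, 0.035, 0.265]
contact_force: [1.2, 0.2, -3.6]
grip_width: 11.8
```

Emit:
arm_command(deltas=[[0,0,0,0]])

```text
time: 36.6
tool_pos: [511.0, 290.6, 263.3]
tcp_rot: [-1.158, 0.034, 0.265]
contact_force: [0.6, 1.0, -2.9]
grip_width: 11.8
```

```bash
python3 -c "
from h import *
st()
P={n:cap(n) for n in('wrist','scene','top')}
for n,p in P.items():
  save(p,n+'12.png')
  for k in ['big0_center','small0_center']: print(n,k,[(a.tolist(),c) for a,c in find(p,k,7)])
# bright blobs near tray in each view
for n,p in P.items():
  poly=pix(p,[(405,200,6),(600,200,6),(600,400,6),(405,400,6)]); m=np.zeros((480,640),np.uint8); cv2.fillConvexPoly(m,poly.astype(int),255)
  g=cv2.cvtColor(p['img'],cv2.COLOR_RGB2GRAY); g=((g>130)&(m>0)).astype(np.uint8)
  k,_,s,c=cv2.connectedComponentsWithStats(g)
  for i in range(1,k):
    if 15<s[i,4]<900: print(n,c[i].round(),s[i,2:].tolist(),ray(p,[c[i]],13).round(0)[0,:2])
a=cv2.imread('pics/wrist12.png')[60:330,60:540]; b=cv2.imread('pics/scene12.png')[250:470,320:500]; t=cv2.imread('pics/top12.png')[170:300,95:235]
o=np.zeros((600,800,3),np.uint8); o[:270,:480]=a; o[:391,480:]=cv2.resize(b,(320,391),interpolation=cv2.INTER_CUBIC); o[272:600,:353]=cv2.resize(t,(353,328),interpolation=cv2.INTER_CUBIC)
cv2.imwrite('pics/c12.png',o)
"
```

```text
t 36.6 pos [511.  290.6 263.3] r 588 q [  9.8  25.3  78.2  23.6  81.6 -99.6] w 11.8 tilt 23.72 az 109.6 zaz 104.4 z [-0.227  0.887  0.401] F [ 0.6  1.  -2.9]
wrist big0_center [([509.5, 296.5, 205.9], 0.86)]
wrist small0_center []
scene big0_center []
scene small0_center [([539.9, 295.4, 191.9], 0.48)]
top big0_center []
top small0_center [([513.2, 331.9, 0.7], 0.37)]
wrist [137. 121.] [27, 96, 670] [435. 203.]
wrist [315. 196.] [6, 4, 20] [467. 393.]
wrist [190. 247.] [11, 16, 96] [545. 268.]
wrist [119. 272.] [16, 38, 367] [578. 207.]
wrist [129. 273.] [12, 39, 212] [578. 216.]
wrist [111. 283.] [7, 17, 69] [590. 202.]
scene [392. 334.] [34, 23, 100] [478. 228.]
scene [434. 331.] [8, 6, 16] [410. 276.]
scene [402. 340.] [9, 9, 47] [471. 249.]
scene [419. 344.] [12, 12, 90] [452. 276.]
scene [435. 356.] [13, 14, 140] [443. 312.]
scene [422. 358.] [9, 10, 74] [467. 299.]
scene [400. 369.] [14, 9, 79] [514. 288.]
scene [404. 383.] [7, 7, 39] [525. 312.]
top [179. 199.] [16, 12, 99] [585. 286.]
```

View pics/c12.png

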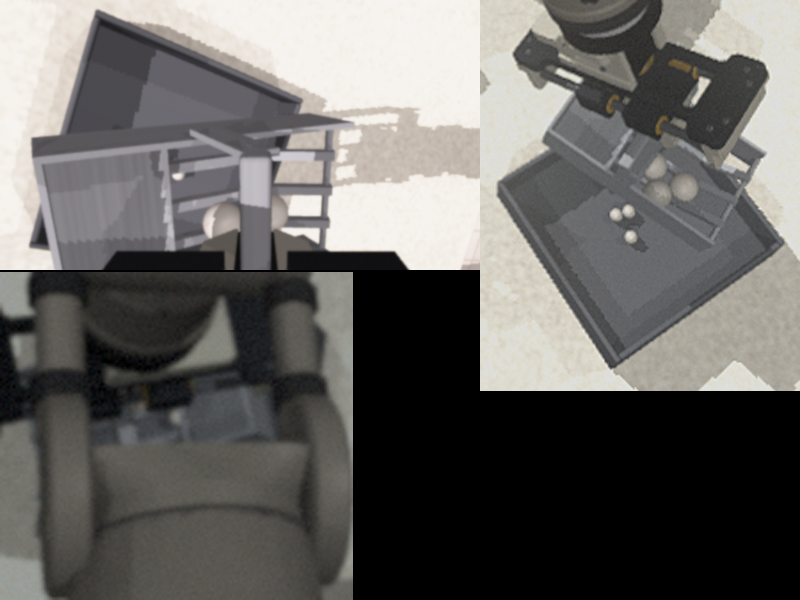

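```bash
python3 -c "
from h import *
p=cap('wrist'); q=cap('scene')
W=np.linalg.inv(q['c2w'])
print('net small in scene px',pix(q,[(539.9,295.4,191.9)]))
for z in (13,190,200): print(z,'wrist',ray(p,[(237,237)],z).round(0),'scene 402,340',ray(q,[(402,340)],z).round(0))
def up(im,x0,x1,y0,y1): return cv2.cvtColor(im,cv2.COLOR_RGB2GRAY)[y0:y1,x0:x1]
print(up(q['img'],386,424,330,352)[::1,::2])
print('bigs',ray(q,[(419,344),(435,356),(422,358)],205).round(0))
for k in ['small0_center','big0_center']:
  for d in vision.regions_of(q,k)[:6]:
    ys,xs=np.nonzero(d['mask']); print(k,round(d['confidence'],2),xs.mean().round(),ys.mean().round(),len(xs))
"
```

```text
net small in scene px [[403.71401505 351.41695776]]
13 wrist [[523. 312.  13.]] scene 402,340 [[471. 249.  13.]]
190 wrist [[490. 266. 190.]] scene 402,340 [[529. 280. 190.]]
200 wrist [[488. 264. 200.]] scene 402,340 [[532. 281. 200.]]
[[103  97 105  97 110 114 118 161  92  85 102  97 107 114  99  96 101 103
   87]
 [103 100 102 101 101 114 140 159  83  87 100 102 105 112  96 100  99  97
   96]
 [ 99 103 100 104 101 106 163 133  84  96 104 104 107 103 102 100  99  99
   97]
 [ 98 101 102 104 100 128 162  98  80 102 102 108 111  99 101 100  97  99
   80]
 [ 99 103 101 101 101 145 147  88  90  99 103 109 114  98  99  97  95  97
   75]
 [103 100 106  99 118 150 125  80  97 104 104 110 105  99 101  97 100  93
   87]
 [ 99 100 100 103 141 154 101 104 115 102 106 114 102 100  98  99  94 104
   98]
 [102 104 103  99 121 143  83 142 153 101 104 113  99  97  98 101 116 125
  105]
 [101 103 102 103 124 131  84 163 171 145 108 106  99 101  99 107 126 137
  121]
 [ 97 100 100 105 149 117 107 167 163 170 122 102  99 101 106 104 142 146
  132]
 [109 102 100 127 148 112 143 168 166 169 126 100 101
[... 312 characters left out ...]
  98  98  97 104 119 170 171 161
  155]
 [ 96 100 146 110  72  82  96  94 107 102  97 102  98 104 139 172 165 163
  151]
 [ 98  96 120 123  97  86  94  94  95 105  98 101 100 100 150 165 162 156
  152]
 [ 95  97  94 112 104  92  94  98  96 106 104  94 102 110 149 157 157 156
  147]
 [100  98  98  98  96  94  96  95 101  98 110 103 105 114 141 151 153 150
  142]
 [ 95  97  99  94 101 102  96  97  98  96 108 112 105 109 121 145 150 143
  111]
 [100  96  96  97  99  97  92  97  98  93  98 108 106 124  99 127 117 113
  100]
 [101 100  99  97  99  97  96  94  99  92  94 104 112 136  99 101  94 102
  103]]
bigs [[517. 304. 205.]
 [512. 333. 205.]
 [529. 323. 205.]]
big0_center 0.45 419.0 344.0 123
```

```bash
python3 -c "
from h import *
planw([(497,-265,262)],smax=.04)
"
```

```text
(497, -265, 262)
  [[-0.011, -0.015, -0.035, 0.0], [-0.011, -0.015, -0.035, 0.0], [-0.011, -0.015, -0.035, 0.0], [-0.011, -0.015, -0.035, 0.0], [-0.011, -0.015, -0.035, 0.0]]
  [[-0.011, -0.015, -0.035, 0.0], [-0.011, -0.015, -0.035, 0.0], [-0.011, -0.015, -0.035, 0.0], [-0.011, -0.015, -0.035, 0.0], [-0.011, -0.015, -0.035, 0.0]]
  [[-0.011, -0.015, -0.035, 0.0], [-0.011, -0.015, -0.035, 0.0], [-0.011, -0.015, -0.035, 0.0], [-0.011, -0.015, -0.035, 0.0]]
```

Emit:
arm_command(deltas=[[-0.003,-0.005,-0.011,0],[-0.006,-0.009,-0.021,0],[-0.009,-0.012,-0.029,0],[-0.011,-0.015,-0.035,0],[-0.011,-0.015,-0.035,0]])

```text
time: 37.75
tool_pos: [508.6, 140.0, 260.0]
tcp_rot: [-1.158, 0.039, 0.268]
contact_force: [0.6, -0.1, -3.2]
grip_width: 12.0
```

Emit:
arm_command(deltas=[[-0.011,-0.015,-0.035,0],[-0.011,-0.015,-0.035,0],[-0.011,-0.015,-0.035,0],[-0.011,-0.015,-0.035,0],[-0.011,-0.015,-0.035,0]])

```text
time: 38.25
tool_pos: [505.7, -58.6, 260.7]
tcp_rot: [-1.158, 0.039, 0.266]
contact_force: [1.1, -0.1, -3.2]
grip_width: 11.8
```

Emit:
arm_command(deltas=[[-0.011,-0.015,-0.035,0],[-0.011,-0.015,-0.035,0],[-0.011,-0.015,-0.035,0],[-0.008,-0.011,-0.026,0],[-0.006,-0.008,-0.018,0]])

```text
time: 38.75
tool_pos: [502.9, -228.1, 260.8]
tcp_rot: [-1.158, 0.039, 0.265]
contact_force: [0.3, 0.3, -3.3]
grip_width: 11.8
```

Emit:
arm_command(deltas=[[-0.003,-0.004,-0.01,0],[0,0,0,0]])

```text
time: 38.95
tool_pos: [503.2, -237.7, 260.5]
tcp_rot: [-1.158, 0.039, 0.265]
contact_force: [-0.7, 0.7, -3.2]
grip_width: 11.8
```

```bash
cat > geo.py <<'E'
from h import *
# sieve pose from tool: sieve axes from tool z (=front-ish tilted), grip = TCP-7*y ; predicts key points over twist and position
def sv(R,t):
    # sieve front f in tool: bar normal n = tool z ; tool y = down axis; sieve x = cos30*z + sin30*y ; sieve z = sin30*z - cos30*y
    x=np.cos(np.pi/6)*R[:,2]+.5*R[:,1]; z=.5*R[:,2]-np.cos(np.pi/6)*R[:,1]; y=np.cross(z,x); return np.c_[x,y,z], t-7*R[:,1]
if __name__=='__main__':
    st(); R,t=Rt()
    q=cap('top'); s=cap('scene')
    for n in ['small0_center','big0_center']: print(n,[(a.tolist(),c) for a,c in find(q,n,7)],[(a.tolist(),c) for a,c in find(s,n,7)])
    for p,n in((q,'top'),(s,'scene')):
        for X in [(525,312),(501,253),(519,283),(508,288)]:
            u=pix(p,[(*X,14)])[0].astype(int); g=cv2.cvtColor(p['img'],cv2.COLOR_RGB2GRAY); w=g[u[1]-8:u[1]+9,u[0]-8:u[0]+9]; print(n,X,u,w.max(),np.median(w))
    for tw in range(0,200,20):
        Q=R@Rn.from_rotvec([0,np.radians(tw),0]).as_matrix(); S,g=sv(Q,t)
        P={k:(g+S@np.array(v)).round(0).tolist() for k,v in dict(mouthL=(90,51,-53),mouthR=(90,-51,-53)).items()}
        C=np.array([g+S@np.array([a,b,c]) for a in(-78,90) for b in(-51,51) for c in(-85,-40)])
        print(tw,'fwd pitch',np.degrees(np.arcsin(-S[2,0])).round(1),'roll',np.degrees(np.arcsin(S[2,1])).round(1),P,'min',C.min(0).round(),'max',C.max(0).round())
E
python3 geo.py
```

```text
t 38.95 pos [ 503.2 -237.7  260.5] r 556 q [ -39.7   33.4   65.    11.9  102.2 -144. ] w 11.8 tilt 23.76 az 110.3 zaz 104.2 z [-0.225  0.888  0.401] F [-0.7  0.7 -3.2]
small0_center [] [([506.2, 251.1, 19.7], 0.6), ([514.0, -235.1, 202.6], 0.36)]
big0_center [] [([510.1, -226.8, 201.6], 0.67)]
top (525, 312) [166 225] 152 73.0
top (501, 253) [192 236] 151 64.0
top (519, 283) [179 228] 150 74.0
top (508, 288) [177 233] 150 74.0
scene (525, 312) [404 382] 207 93.0
scene (501, 253) [392 350] 204 80.0
scene (519, 283) [395 368] 206 98.0
scene (508, 288) [401 367] 206 97.0
0 fwd pitch 6.3 roll 2.3 {'mouthL': [431.0, -174.0, 206.0], 'mouthR': [529.0, -147.0, 202.0]} min [ 430. -338.  171.] max [ 574. -145.  238.]
20 fwd pitch 8.2 roll 10.0 {'mouthL': [447.0, -156.0, 211.0], 'mouthR': [548.0, -161.0, 194.0]} min [ 436. -332.  162.] max [ 550. -154.  248.]
40 fwd pitch 12.3 roll 16.7 {'mouthL': [469.0, -143.0, 213.0], 'mouthR': [559.0, -181.0, 184.0]} min [ 405. -340.  154.] max [ 564. -142.  261.]
60 fwd pitch 18.3 roll 21.5 {'mouthL': [494.0, -139.0, 211.0], 'mouthR': [563.0, -204.0, 174.0
[... 224 characters left out ...]
 {'mouthL': [540.0, -154.0, 198.0], 'mouthR': [545.0, -248.0, 158.0]} min [ 388. -298.  135.] max [ 553. -145.  300.]
120 fwd pitch 41.4 roll 19.1 {'mouthL': [555.0, -171.0, 188.0], 'mouthR': [525.0, -263.0, 155.0]} min [ 380. -269.  133.] max [ 563. -157.  308.]
140 fwd pitch 48.2 roll 13.2 {'mouthL': [562.0, -193.0, 178.0], 'mouthR': [502.0, -272.0, 155.0]} min [ 382. -279.  135.] max [ 569. -132.  312.]
160 fwd pitch 52.7 roll 5.7 {'mouthL': [562.0, -216.0, 169.0], 'mouthR': [477.0, -272.0, 159.0]} min [ 397. -281.  139.] max [ 567. -117.  310.]
180 fwd pitch 53.6 roll -2.3 {'mouthL': [552.0, -238.0, 161.0], 'mouthR': [454.0, -265.0, 165.0]} min [ 425. -275.  142.] max [ 555. -116.  308.]
```

```bash
python3 -c "
from h import *
planw([(506,-307,242,64),(515,-307,240,120)],smax=.04)
"
```

```text
(506, -307, 242, 64)
  [[-0.002, -0.001, -0.009, 8.0], [-0.001, -0.001, -0.009, 8.0], [0.001, -0.001, -0.009, 8.0], [0.002, -0.001, -0.009, 8.0], [0.003, -0.001, -0.009, 8.0]]
  [[0.004, -0.001, -0.008, 8.0], [0.005, -0.001, -0.008, 8.0], [0.006, -0.001, -0.007, 8.0]]
(515, -307, 240, 120)
  [[0.0, 0.0, 0.0, 8.0], [0.0, 0.0, 0.0, 8.0], [0.0, 0.0, 0.001, 8.0], [0.0, 0.0, 0.001, 8.0], [0.0, 0.0, 0.001, 8.0]]
  [[0.0, 0.0, 0.001, 8.0], [-0.0, 0.0, 0.001, 8.0], [-0.0, 0.0, 0.001, 8.0], [-0.0, 0.0, 0.001, 8.0], [-0.0, 0.0, 0.001, 8.0]]
  [[-0.0, 0.0, 0.0, 8.0], [-0.0, 0.0, 0.0, 8.0], [-0.0, 0.0, 0.0, 8.0], [-0.001, 0.0, 0.0, 8.0], [-0.001, 0.0, 0.0, 8.0]]
```

Emit:
arm_command(deltas=[[-0.002,-0.001,-0.009,5],[-0.001,-0.001,-0.009,8],[0.001,-0.001,-0.009,8],[0.002,-0.001,-0.009,8],[0.003,-0.001,-0.009,8]])

```text
time: 39.75
tool_pos: [507.2, -279.9, 247.7]
tcp_rot: [-1.259, 0.278, -0.347]
contact_force: [0.7, 0.8, -2.7]
grip_width: 11.6
```

Emit:
arm_command(deltas=[[0.004,-0.001,-0.008,8],[0.005,-0.001,-0.008,8],[0.006,-0.001,-0.007,8],[0,0,0,3],[0,0,0,0]])

```text
time: 40.25
tool_pos: [508.1, -306.5, 239.7]
tcp_rot: [-1.418, 0.388, -0.828]
contact_force: [0.2, 1.0, -3.4]
grip_width: 11.5
```

Emit:
arm_command(deltas=[[0,0,0.001,6],[0,0,0.001,6],[0,0,0.001,6],[0,0,0.001,6],[0,0,0.001,6]])

```text
time: 40.75
tool_pos: [512.5, -304.0, 240.3]
tcp_rot: [-1.645, 0.408, -1.398]
contact_force: [0.1, -0.2, -3.1]
grip_width: 11.6
```

Emit:
arm_command(deltas=[[0,0,0.001,6],[0,0,0.001,6],[0,0,0.001,6],[0,0,0.001,6],[0,0,0.001,6]])

```text
time: 41.25
tool_pos: [517.4, -303.9, 239.6]
tcp_rot: [-1.845, 0.315, -1.95]
contact_force: [-1.0, -0.0, -2.7]
grip_width: 12.0
```

Emit:
arm_command(deltas=[[0,0,0,6],[0,0,0,6],[0,0,0,6],[0,0,0,6],[0,0,0,6]])

```text
time: 41.75
tool_pos: [517.4, -303.9, 239.7]
tcp_rot: [-1.962, 0.14, -2.458]
contact_force: [0.8, 0.1, -3.1]
grip_width: 11.8
```

Emit:
arm_command(deltas=[[0,0,0,8],[0,0,0,8],[0,0,0,6],[0,0,0,0],[0,0,0,0]])

```text
time: 42.25
tool_pos: [517.3, -304.2, 239.7]
tcp_rot: [-1.985, -0.009, -2.806]
contact_force: [-0.7, 0.5, -1.5]
grip_width: 12.0
```

```bash
python3 -c "
from h import *
st()
P={n:cap(n) for n in('wrist','scene','top')}
for n,p in P.items():
  save(p,n+'13.png'); print(n,[(a.tolist(),c) for a,c in find(p,'big0_center',7)],[(a.tolist(),c) for a,c in find(p,'small0_center',7)])
"
```

```text
t 42.25 pos [ 517.3 -304.2  239.7] r 600 q [-43.2  39.9  56.3  10.7 105.   28.6] w 12.0 tilt 23.74 az 110.4 zaz -71.0 z [ 0.298 -0.866 -0.402] F [-0.7  0.5 -1.5]
wrist [([523.5, 306.5, 12.7], 0.31)] []
scene [([567.4, -305.3, 24.6], 0.68), ([526.0, -231.4, 254.3], 0.54)] []
top [([561.0, -300.9, 30.2], 0.39)] []
```

Emit:
arm_command(deltas=[[0,0.005,0,0],[0,-0.01,0,0],[0,0.01,0,0],[0,-0.005,0,0],[0,0,0,0]])

```text
time: 43.2
tool_pos: [517.2, -304.8, 239.6]
tcp_rot: [-1.985, -0.011, -2.81]
contact_force: [-0.3, 0.2, -1.6]
grip_width: 11.7
```

```bash
python3 -c "
from h import *
F=[]
for i in range(4):
  p=cap('scene'); F.append(bot.get_obs()['contact_force'][2])
print(F)
g=cv2.cvtColor(p['img'],cv2.COLOR_RGB2GRAY)
m=np.zeros((480,640),np.uint8); cv2.fillConvexPoly(m,pix(p,[(460,-225,10),(610,-238,10),(600,-400,10),(452,-390,10)]).astype(int),255)
b=((g>145)&(m>0)).astype(np.uint8); k,_,s,c=cv2.connectedComponentsWithStats(b)
for i in range(1,k):
  if s[i,4]>25: print(c[i].round(),s[i].tolist(),ray(p,[c[i]],19).round(0)[0])
for q in ('scene','top'):
  z=cap(q)
  for d in vision.regions_of(z,'big0_center')[:6]:
    ys,xs=np.nonzero(d['mask']); print(q,round(d['confidence'],2),xs.mean().round(),ys.mean().round(),len(xs),ray(z,[(xs.mean(),ys.mean())],19).round(0))
"
```

```text
[np.float64(-1.2019587519805635), np.float64(-1.7968553310456024), np.float64(-0.6798335410211171), np.float64(-1.5557775309963975)]
scene 0.41 202.0 196.0 14 [[ 591. -285.   19.]]
scene 0.21 171.0 147.0 2878 [[ 574. -456.   19.]]
top 0.63 430.0 197.0 54 [[ 594. -275.   19.]]
```

Emit:
arm_command(deltas=[[0,0,0,-8],[0,0,0,-8],[0,0,0,-8],[0,0,0,-8],[0,0,0,-8]])

```text
time: 44.1
tool_pos: [517.1, -304.6, 239.3]
tcp_rot: [-1.902, 0.255, -2.152]
contact_force: [-0.3, -0.4, -1.3]
grip_width: 12.2
```

Emit:
arm_command(deltas=[[0,0,0,-8],[0,0,0,-8],[0,0,0,-8],[0,0,0,-8],[0,0,0,-8]])

```text
time: 44.6
tool_pos: [517.1, -304.6, 239.3]
tcp_rot: [-1.657, 0.406, -1.428]
contact_force: [-0.2, 0.1, -2.1]
grip_width: 12.0
```

Emit:
arm_command(deltas=[[0,0,0,-8],[0,0,0,-8],[0,0,0,-8],[0,0,0,-8],[0,0,0,-8]])

```text
time: 45.1
tool_pos: [517.1, -304.6, 239.3]
tcp_rot: [-1.362, 0.361, -0.674]
contact_force: [0.3, -0.7, -2.1]
grip_width: 12.0
```

Emit:
arm_command(deltas=[[0,0,0,-8],[0,0,0,-8],[0,0,0,-8],[0,0,0,-8],[0,0,0,-8]])

```text
time: 45.6
tool_pos: [517.1, -304.6, 239.3]
tcp_rot: [-1.181, 0.147, 0.015]
contact_force: [0.1, 0.4, -1.9]
grip_width: 12.1
```

Emit:
arm_command(deltas=[[0,0,0,-8],[0,0,0,-8],[0,0,0,-7],[0,0,0,0]])

```text
time: 46.0
tool_pos: [516.7, -305.4, 239.1]
tcp_rot: [-1.157, -0.01, 0.381]
contact_force: [-0.4, 0.6, -2.4]
grip_width: 11.6
```

```bash
python3 -c "
from h import *
st()
planw([(545,-150,235),(612,0,200),(614,-2,110)],smax=.045)
"
```

```text
t 46.0 pos [ 516.7 -305.4  239.1] r 600 q [ -43.2   40.    56.3   10.6  105.  -154.4] w 11.6 tilt 23.73 az 110.5 zaz 112.1 z [-0.344  0.848  0.402] F [-0.4  0.6 -2.4]
(545, -150, 235)
  [[0.021, 0.015, 0.03, 0.0], [0.021, 0.015, 0.03, 0.0], [0.021, 0.015, 0.03, 0.0], [0.021, 0.015, 0.03, 0.0]]
(612, 0, 200)
  [[0.029, 0.02, 0.023, 0.0], [0.029, 0.02, 0.023, 0.0], [0.029, 0.02, 0.023, 0.0], [0.029, 0.02, 0.023, 0.0]]
(614, -2, 110)
  [[0.0, 0.027, -0.013, 0.0], [0.0, 0.027, -0.013, 0.0], [0.0, 0.027, -0.013, 0.0]]
```

Emit:
arm_command(deltas=[[0.012,0.008,0.017,0],[0.021,0.015,0.03,0],[0.021,0.015,0.03,0],[0.021,0.015,0.03,0],[0.029,0.02,0.025,0]])

```text
time: 46.5
tool_pos: [558.2, -125.2, 227.6]
tcp_rot: [-1.157, -0.01, 0.377]
contact_force: [0.5, 0.5, -1.6]
grip_width: 12.1
```

Emit:
arm_command(deltas=[[0.029,0.02,0.023,0],[0.029,0.02,0.023,0],[0.029,0.02,0.023,0],[0.009,0.007,0.011,0],[0,0.02,-0.008,0]])

```text
time: 47.0
tool_pos: [611.9, 5.5, 179.1]
tcp_rot: [-1.158, -0.014, 0.382]
contact_force: [1.1, 0.0, -1.8]
grip_width: 11.7
```

Emit:
arm_command(deltas=[[0,0.025,-0.012,0],[0,0.025,-0.012,0],[0,0.015,-0.007,0],[0,0,0,0]])

```text
time: 47.4
tool_pos: [610.4, 1.1, 102.6]
tcp_rot: [-1.153, -0.005, 0.378]
contact_force: [-1.1, 0.3, -1.9]
grip_width: 11.5
```

```bash
python3 -c "
from h import *
st()
R,t=Rt(); planw([(t[0],t[1],82)],smax=.006)
"
```

```text
t 47.4 pos [610.4   1.1 102.6] r 610 q [ -16.7   42.5   73.9   19.1   79.4 -134.5] w 11.5 tilt 23.94 az 111.0 zaz 111.8 z [-0.339  0.849  0.406] F [-1.1  0.3 -1.9]
(np.float64(610.4369917310213), np.float64(1.1010339826232591), 82)
  [[-0.0, 0.005, -0.002, 0.0], [-0.0, 0.005, -0.002, 0.0], [-0.0, 0.005, -0.002, 0.0], [-0.0, 0.005, -0.002, 0.0]]
```

Emit:
arm_command(deltas=[[0,0.005,-0.002,0],[0,0.004,-0.002,0],[0,0.003,-0.001,0],[0,0.003,-0.001,0],[0,0.002,-0.001,0]])

```text
time: 47.9
tool_pos: [612.6, 0.6, 88.5]
tcp_rot: [-1.158, -0.011, 0.379]
contact_force: [-2.6, -8.9, 14.3]
grip_width: 11.8
```

Emit:
arm_command(deltas=[[0,0.002,-0.001,0],[0,0,0,0]])

```text
time: 48.1
tool_pos: [613.0, -0.2, 87.4]
tcp_rot: [-1.159, -0.013, 0.379]
contact_force: [-3.8, -7.3, 14.3]
grip_width: 12.1
```

Emit:
arm_command(deltas=[[0,-0.003,0.001,0],[0,0,0,0]])

```text
time: 48.3
tool_pos: [612.7, 0.9, 88.9]
tcp_rot: [-1.157, -0.012, 0.379]
contact_force: [-1.5, -4.0, 5.7]
grip_width: 12.1
```

Emit:
arm_command(deltas=[[0,0,0,0],[0,0,0,0],[0,0,0,0],[0,0,0,0]], claw=135)

```text
time: 48.7
tool_pos: [612.0, 1.6, 87.2]
tcp_rot: [-1.156, -0.009, 0.379]
contact_force: [-0.2, 1.2, -0.4]
grip_width: 39.2
```

```bash
python3 -c "
from h import *
st()
p=cap('wrist'); save(p,'w14.png')
print([(a.tolist(),c) for a,c in find(p,'sieve_grip',3)])
"
```

```text
t 48.7 pos [612.    1.6  87.2] r 612 q [ -16.6   43.5   74.5   19.2   77.6 -135.2] w 39.2 tilt 23.79 az 110.5 zaz 112.0 z [-0.342  0.849  0.403] F [-0.2  1.2 -0.4]
[([602.0, -23.0, 16.1], 0.76)]
```

Force free; retract along the tool axis.

Emit:
arm_command(deltas=[[0,-0.015,0,0],[0,-0.03,0,0],[0,-0.04,0,0],[0,-0.04,0,0],[0,-0.04,0,0]])

```text
time: 49.3
tool_pos: [635.3, -61.4, 240.0]
tcp_rot: [-1.156, -0.01, 0.379]
contact_force: [1.5, -0.3, 0.2]
grip_width: 43.5
```

Emit:
arm_command(deltas=[[-0.02,-0.04,0,0],[-0.04,-0.03,0,0],[-0.04,0,0,0],[0,0,0,0]])

```text
time: 49.7
tool_pos: [549.1, -126.2, 302.6]
tcp_rot: [-1.156, -0.008, 0.376]
contact_force: [0.0, 0.5, 1.0]
grip_width: 43.2
```

```bash
python3 -c "
from h import *
st()
P={n:cap(n) for n in('scene','top','wrist')}
for n,p in P.items():
  save(p,n+'15.png')
  for k in ['sieve_grip','big0_center','small0_center','hatch']: print(n,k,[(a.tolist(),c) for a,c in find(p,k,4)])
q=P['scene']; 
# predicted level sieve: overlay edge check via white balls + rim pixels
for n in('scene','top'):
  p=P[n]; g=cv2.cvtColor(p['img'],cv2.COLOR_RGB2GRAY)
  for X in [(525,312),(501,253),(519,283),(508,288)]:
    u=pix(p,[(*X,14)])[0].astype(int); w=g[u[1]-6:u[1]+7,u[0]-6:u[0]+7]; print(n,X,w.max(),np.median(w))
  m=np.zeros((480,640),np.uint8); cv2.fillConvexPoly(m,pix(p,[(462,-228,6),(600,-238,6),(592,-400,6),(452,-390,6)]).astype(int),255)
  b=((g>125)&(m>0)).astype(np.uint8); k,_,s,c=cv2.connectedComponentsWithStats(b)
  print([(c[i].round().tolist(),s[i,2:].tolist(),ray(p,[c[i]],19).round(0)[0,:2].tolist()) for i in range(1,k) if s[i,4]>20])
"
```

```text
t 49.7 pos [ 549.1 -126.2  302.6] r 563 q [ -29.2   31.    62.7   15.6  104.4 -139.3] w 43.2 tilt 23.76 az 110.5 zaz 111.7 z [-0.339  0.85   0.403] F [0.  0.5 1. ]
scene sieve_grip [([341.2, 16.5, 25.9], 0.86), ([615.2, 3.7, 26.5], 0.73), ([169.7, -320.0, 37.7], 0.6)]
scene big0_center [([594.8, -281.7, 25.1], 0.5)]
scene small0_center [([508.1, 289.1, 19.7], 0.48), ([508.3, 254.9, 18.8], 0.45), ([615.2, 1.2, 26.7], 0.17)]
scene hatch [([622.1, -297.4, 197.8], 0.67)]
top sieve_grip [([383.4, -28.9, 35.2], 0.91), ([180.0, -389.1, 43.9], 0.65)]
top big0_center [([616.0, -9.9, 22.7], 0.39)]
top small0_center []
top hatch [([600.0, -357.7, 230.6], 0.88)]
wrist sieve_grip [([343.2, 1.9, 48.1], 0.75), ([609.7, -6.8, 20.3], 0.73)]
wrist big0_center [([594.1, -276.7, 29.2], 0.56)]
wrist small0_center [([498.6, 248.9, 19.5], 0.54)]
wrist hatch [([617.4, -249.2, 147.0], 0.78)]
scene (525, 312) 207 94.0
scene (501, 253) 158 82.0
scene (519, 283) 207 98.0
scene (508, 288) 211 89.0
[([196.0, 174.0], [8, 7, 45], [568.0, -349.0])]
top (525, 312) 158 76.0
top (501, 253) 111 59.0
top (519, 283) 157 78.0
top (508, 288) 157 78.0
[]
```

```bash
python3 -c "
from h import *
planw([(430,210,320)],smax=.045)
"
```

```text
(430, 210, 320)
  [[0.001, 0.016, 0.042, 0.0], [0.001, 0.016, 0.042, 0.0], [0.001, 0.016, 0.042, 0.0], [0.001, 0.016, 0.042, 0.0], [0.001, 0.016, 0.042, 0.0]]
  [[0.001, 0.016, 0.042, 0.0], [0.001, 0.016, 0.042, 0.0], [0.001, 0.016, 0.042, 0.0]]
```

Emit:
arm_command(deltas=[[0,0.01,0.03,0],[0.001,0.016,0.042,0],[0.001,0.016,0.042,0],[0.001,0.016,0.042,0],[0.001,0.016,0.042,0]])

```text
time: 50.95
tool_pos: [477.0, 74.5, 313.9]
tcp_rot: [-1.156, -0.01, 0.379]
contact_force: [2.0, -0.7, 0.6]
grip_width: 43.2
```

Emit:
arm_command(deltas=[[0.001,0.016,0.042,0],[0.001,0.016,0.042,0],[0.001,0.01,0.03,0],[0,0,0,0]])

```text
time: 51.35
tool_pos: [434.0, 189.6, 322.3]
tcp_rot: [-1.156, -0.011, 0.383]
contact_force: [-0.0, 0.3, -0.1]
grip_width: 43.6
```

```bash
python3 -c "
from h import *
st()
P={n:cap(n) for n in('scene','top','wrist')}
for n,p in P.items():
  save(p,n+'16.png')
  for k in ['sieve_grip','big0_center','small0_center']: print(n,k,[(a.tolist(),c) for a,c in find(p,k,5)])
for n in('scene','top'):
  p=P[n]; g=cv2.cvtColor(p['img'],cv2.COLOR_RGB2GRAY)
  m=np.zeros((480,640),np.uint8); cv2.fillConvexPoly(m,pix(p,[(466,-232,6),(634,-246,6),(622,-405,6),(456,-392,6)]).astype(int),255)
  w=g.copy(); w[m==0]=0
  cir=cv2.HoughCircles(cv2.resize(cv2.GaussianBlur(w,(3,3),0),None,fx=4,fy=4,interpolation=cv2.INTER_CUBIC),cv2.HOUGH_GRADIENT,1,30,param1=60,param2=18,minRadius=18,maxRadius=40)
  print(n,[] if cir is None else [(c[:2]/4).round().tolist()+[float(c[2]/4),int(g[int(c[1]/4),int(c[0]/4)])]+ray(p,[c[:2]/4],19).round(0)[0,:2].tolist() for c in cir[0][:8]])
t=P['top']; print(pix(t,[(466,-232,6),(634,-246,6),(622,-405,6),(456,-392,6)]).round())
g=cv2.cvtColor(t['img'],cv2.COLOR_RGB2GRAY); print(g[165:270:4,408:510:4])
"
```

```text
t 51.35 pos [434.  189.6 322.3] r 474 q [  -0.5   12.7   87.2   22.1   89.2 -114.7] w 43.6 tilt 23.79 az 110.5 zaz 112.3 z [-0.347  0.847  0.403] F [-0.   0.3 -0.1]
scene sieve_grip [([615.3, 4.7, 24.1], 0.96), ([223.2, -334.6, 33.3], 0.92), ([380.9, 30.7, 17.7], 0.62)]
scene big0_center [([593.6, -281.8, 29.4], 0.36)]
scene small0_center []
top sieve_grip [([164.0, -324.7, 35.7], 0.77), ([356.5, -4.5, 33.4], 0.68), ([619.7, -35.9, 8.4], 0.61)]
top big0_center [([585.6, -275.7, 26.2], 0.44)]
top small0_center []
wrist sieve_grip [([346.8, 50.3, 13.4], 0.81), ([577.6, 62.8, 17.9], 0.68)]
wrist big0_center [([739.4, 120.3, 12.6], 0.45)]
wrist small0_center [([500.5, 247.3, 18.1], 0.48)]
scene [[197.0, 175.0, 4.587500095367432, 157, 569.0, -344.0]]
top []
[[411. 254.]
 [415. 181.]
 [484. 187.]
 [481. 259.]]
[[ 82  83  86  86  84  75  67  65  66  81  94 107 126 136 140 144 147 146
  145 149 146 147 147 149 150 147]
 [ 80  75  74  69  70  64  64  59  53  61  61  60  61  57  44  45  58  71
   80  98 113 131 138 146 146 147]
 [ 81  79  68  51  63  66  57  63  60  58  57  58  39  32  34  35 
[... 1959 characters left out ...]
54  49  51
   55  47  38  39  52  76  79  76]
 [ 87  79  74  77  73  81  82  78  79  73  55  53  49  52  53  55  53  52
   54  49  37  38  53  78  81  79]
 [ 79  74  77  75  77  83  79  82  83  71  59  52  53  51  52  51  55  52
   51  45  37  37  58  81  79  79]
 [ 86  89  89  87  87  85  85  83  87  81  69  67  59  56  54  54  53  53
   56  43  42  39  60  82  76  83]
 [ 85  86  85  87  88  86  86  88  88  90  90  87  89  84  84  86  80  76
   71  65  56  48  64  74  77  85]
 [ 84  85  86  87  86  91  88  85  83  87  86  86  85  87  86  84  83  81
   86  85  84  82  81  82  81  97]
 [ 71  62  53  54  52  54  67  71  76  80  80  83  83  84  84  85  85  85
   85  86  85  85  84  80  86 104]]
```

```bash
python3 -c "
from h import *
a=cv2.imread('pics/scene0.png',0); b=cv2.imread('pics/scene16.png',0)
t=a[245:325,255:320]  # bar+grate part without balls
r=cv2.matchTemplate(b[225:345,235:340],t,cv2.TM_CCOEFF_NORMED); _,m,_,l=cv2.minMaxLoc(r); print('match',m,l[0]+235-255,l[1]+225-245)
if m>0.6: print(job.close_job())
"
```

```text
match 0.855794370174408 4 3
the job is handed in; nothing more can be done
None
```

The job is handed in. The tool gives no verdict, but my last checks agreed with the task at about 51 s on the robot's clock.

**What I did**
- **Hatch:** I gripped the ring pull, flipped it up and lifted the hatch by it. It has stood about upright since.
- **Tilting the tool:** the moves offer no tilt command, so I pushed the arm past its reach limit. That left the tool tilted about 24 degrees, and the tilt held.
- **Sieving:** I gripped the smallest sieve, the one with the balls, which held it about 6 degrees forward. Over the reject tray I swung and shook it until the small balls had dropped through. It then went over the storage box, where a half twist tilted it about 54 degrees and poured out the big balls.
- **Putting back:** I stood the sieve on the bench close to its starting place, let go and backed the arm clear.

**Last checks**
- **Small balls:** all four showed at separate spots in the tray in both fixed cameras, just before the pour. In the later pictures the fourth was dimmer and found less surely, with the arm close by.
- **Big balls:** the networks found at most one at a time, but the top picture shows three ball-sized spots in the well. The weight on the gripper fell from over 3 N to about 1.4–2 N, which is the sieve alone.
- **Sieve:** its picture matches the starting view (0.86), shifted by about 4 pixels. I did not measure its angle directly.
- **Hatch angle:** I saw it upright in a picture soon after lifting it. Later I only located it with the networks and did not measure its angle again.
- **Bottle, jar and cup:** the arm stayed well clear of them. I did not check them separately at the end.

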